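# Slide the loaded slide holder into the light box and hold the magnifier over one slide

## Robot

A 6-joint arm with a two-finger parallel gripper is mounted at the origin on the work surface. World frame = base frame: x ahead of the robot, y to its left, z up, the work surface at z = 0. Lengths are in mm, angles in rad, forces in N, time in s.
With the tool pointing down it reaches from about 275 to 750 mm from the base axis. Payload 10.2 kg.
Tool frame: the origin (TCP) lies at the very end of the fingers, on their centre line; the grasp point (between the pads) lies 19 mm behind it; z points along the fingers, y is the direction in which the jaws open and shut (so a half turn about z gives the same grasp; the last joint's range is limited). The gripper opens to 85 mm and grips with 20 to 120 N. Pads are 22 mm wide; open, the fingers measure 114 mm over their backs; the gripper's body (76 mm by 85 mm) begins 54 mm behind the grasp point. The pads swing forward as they close: fully open they stand 13 mm farther back than shut.
Start: joints at [-1.448, 0.313, 1.498, -0, 1.331, -0.223], TCP at [177.936, -493.933, 231.294] pointing down, gripper open.
Joint ranges: [-2.94, 2.94], [-0.97, 2.17], [0.19, 2.56], [-1.23, 4.37], [0.02, 3.11], [-2.88, 2.88]. Speed limits (rad/s): [2.39, 2.39, 3.01, 3.14, 3.14, 3.14].

## Interface

Orientations are given as a unit quaternion [w, x, y, z].
In Python, from rig import sensors, imaging, ctrl gives the robot as it stands.
- The arm moves only by the shell command python3 -m creep 'ROWS' [FORCE]. ROWS is JSON, a list of rows, each an object with "grip": the finger opening in mm, from 0 to 85.4; "linear": the shift along the tool's x, y, z in mm, a list of three; "rot": the turn, a rotation vector about the tool's x, y, z in rad, a list of three. A call has 1 to 12 rows; each row shifts and turns the commanded pose from where the row before left it, along the tool's axes as they then stand; what a row does not reach is not made up. A row lasts 1/12 s, in which the tool goes at most 41.7 mm and 7.16 degrees, less where a joint would pass 70% of its speed; a pose out of reach is approached as far as the arm can. A call with a gripper value outside its range is refused whole. The fingers move at their own pace and stop on an object; FORCE is the grip in N (left out, the last holds). Time passes only in rows, so rows that do not move let the fingers close. It gives the time, the measured TCP pose, the force and the opening at its end, in the units of the state.
- sensors.sense(): the state, without advancing time (a new reading comes with each control period).
- imaging.capture(name): name is "scene" or "top" or "wrist"; returns (picture, depth): 480x640x3 uint8, red, green, blue; 480x640 float32, mm along the optical axis (not along the pixel's ray), 0 where there is no reading.
- imaging.camera_params(name): a dict with "intrinsics" (3x3 intrinsics, pixels), "k1" (the pictures are not rectified: a ray, as slopes to the right and down, at radius r is drawn at 1 + k1 r^2 times it, then the intrinsics apply), "R" (3x3) and "t" (3): a world point X has camera coordinates R X + t. Camera axes: x right, y down, z forward; pixel columns grow to the right and rows downward; lengths in mm; the calibration is good to about 2 mm. A picture is of the moment at which its call begins: read the wrist's pose just before it. camera_params takes no time and is no camera call; for the wrist camera it gives the pose at the moment of the call.
- ctrl.finish_job(): hands the job in, once; it reports no verdict.
The state is a dict: "time_s": time; "joints": joint angles; "dq": joint speeds; "tau": joint torques, N m; "eef_pos": TCP position; "ee_rot": TCP orientation; "force": force on the tool from outside, world axes, zero at the start; "wrist_torque": the same for the moment, N m; "grip_width": opening from 0.0 (shut) to 1.0 (fully open).
Only numpy, scipy, OpenCV 4.12 (cv2) and the standard library are available. Lean on these libraries where they do the work, as an engineer would, in place of code of your own. Each camera call takes 0.05 s, during which the arm holds its last target.

## Task

Slide the loaded slide holder into the light box's guide, fully home against the end stop with both slides still in their pockets, and let go of it. Then pick up the hand magnifier, carry it over the things on the desk and hold it level and still, its lens centred over the slide with the square picture and its underside about 3 cm above that slide; finish while still holding it there, with neither magnifier nor gripper touching the light box, holder or slides. Never let the magnifier touch the slides, and leave the slide box, pen pot and dust blower where they stand.

Things in the scene. Friction and masses are not known exactly. Their poses are not given: they have to be found in the camera images.
- viewer: Slide viewer fixed to the desk: grey light box 160 x 130 x 32 mm, white lit panel and black slotted guide on top. Origin on the desk, under the holder's centre when fully home; x = direction the holder slides in (roughly world +y, turned up to 0.25 rad), z up. Box spans x -72 to +88, y +-65 mm; flat deck at z = 32 mm. Cross bar end stop: face at x = +62.5 mm, top z = 48 mm
- mouth (a point): Start of the guide proper, middle of the slot on the deck: x = -42, y = 0, z = 32 mm in the viewer. Side rails with inner faces at y = +-42 mm run from here to the end stop; lips above them (underside z = 44, top 48 mm) reach in to y = +-34 mm, open between. From here back to about x = -63 mm the mouth flares out sideways and up (to z = 55 mm); x -72 to -63 mm is bare deck, a ledge
- holder: Black slide holder, loose, flat on the desk, slides in its pockets: plate 124 (x) x 80 (y) x 8 mm (z), grip fin at the -x end, +x end goes first into the guide. Origin: centre of plate underside. Fully home at x 0, y 0, z 32 mm in the viewer's frame (0.5 mm play). Two pockets 51.5 mm square at x = +-27.5 mm, floors at z = 4 mm. About 0.15 kg with slides; its front end sags a little when lifted by the fin
- holder_fin (a point): Middle of the holder's grip fin, 92 mm behind the holder's origin (its -x side), 18 mm above its underside. Fin 40 mm long (holder x -72 to -112 mm), 14 mm thick (y), 30 mm high (z 0 to 30 mm); grip it across its thickness from above. It stays outside the light box when the holder is home
- slide_square: Glass-mounted slide, white frame 50 x 50 x 3 mm, 12 g, with a SQUARE picture 40 x 40 mm. Lies in one of the holder's two pockets (either one), its top 1 mm below the holder's top. Origin at the centre of its underside, z up. The magnifier is to be held over this one
- slide_oblong: Glass-mounted slide, white frame 50 x 50 x 3 mm, 12 g, with an OBLONG picture 36 x 24 mm; lies in the other pocket. Origin at the centre of its underside
- magnifier: Round hand magnifier, black rim and handle, clear lens, lying flat on the desk with the handle pointing roughly to the robot; 18 mm thick, underside flat. Rim 78 mm outside diameter. Origin at the lens centre on the underside, z up, handle along -x: steel neck 14 mm wide x -36 to -52 mm, straight handle 20 mm wide (y) x -52 to -150 mm. About 0.16 kg, balances about 52 mm behind the lens centre
- lens (a point): Centre of the magnifier's lens, on the underside (same point as the magnifier's origin)
- magnifier_grip (a point): A good place to grip the magnifier across its 20 mm wide handle, just behind the neck: on the handle's axis, 72 mm behind the lens centre, 9 mm above the underside
- slide_box: Bystander: closed grey slide storage box, 204 (its x) x 67 (y) x 66 mm high, standing between the magnifier and the slide holder. Origin at the centre of its underside
- pen_pot: Bystander: dark metal pen pot, 72 mm diameter, 95 mm high, with pens up to 155 mm above the desk, on the far side of the desk beyond the slide box. Origin at the centre of its underside
- blower: Bystander: upright black rubber dust blower, 60 mm diameter, 106 mm high, on the far side of the desk. Origin at the centre of its underside
Things that resemble listed ones, but are neither listed nor needed, are in the scene too. Leave any red look-alike of the slide_oblong alone. What is shaped like the holder but turquoise is not meant.

How it is judged:
By the outcome, as a careful person would: the job done as asked, in the order asked, and still so for the second after the job is handed in, while the arm keeps its last pose, push and grip.
It also fails if it takes over 64 s, if anything falls off the work surface, if the arm or the gripper's body presses on something with over 40 N, if the wrist force passes 120 N, or if a joint passes its speed limit or range.

## Working session

There is one attempt and no reset: what is moved stays moved. The work goes in short steps, Python scripts to look and compute and a shell command to move; the robot and the scene stay as the last step left them, time stands still between calls to the robot, and variables do not carry over. Pictures are saved under pics/ and viewed, and the job is handed in when it is done.

```bash
ls; mkdir -p pics; python3 - <<'E'
from rig import sensors, imaging, ctrl
import cv2
print(sensors.sense())
for n in ["scene","top","wrist"]:
    p,d=imaging.capture(n); cv2.imwrite(f"pics/{n}0.png",p[:,:,::-1]); 
    import numpy as np
    np.save(f"pics/{n}0_d.npy",d); np.save(f"pics/{n}0_p.npy",p)
    c=imaging.camera_params(n); print(n,c)
E
```

```text
pics
{'time_s': 0.0, 'joints': array([-1.44839781e+00,  3.13483806e-01,  1.49846135e+00,  1.01225740e-06,
        1.33096276e+00, -2.23396996e-01]), 'dq': array([ 0.00146735, -0.00072217, -0.0005518 ,  0.00089962, -0.0017478 ,
       -0.0005345 ]), 'tau': array([ 1.30491761e-03, -4.12268543e+01, -2.59734017e+01,  5.92960689e-06,
        4.27687308e-03,  3.31429817e-05]), 'eef_pos': array([ 177.90447836, -493.66629135,  230.70863113]), 'ee_rot': array([-6.56771086e-04,  9.85090188e-01,  1.72037463e-01,  3.36868534e-05]), 'force': array([-1.05429807,  0.60122905, -0.0985809 ]), 'wrist_torque': array([ 0.03471921, -0.00606871,  0.02402899]), 'grip_width': 0.9985566654319525}
scene {'intrinsics': array([[443.39946131,   0.        , 322.11993721],
       [  0.        , 443.39946131, 244.77604273],
       [  0.        ,   0.        ,   1.        ]]), 'k1': 0.016694074548805646, 'R': array([[ 0.17425179,  0.98466258,  0.00871348],
       [ 0.60374098, -0.09984276, -0.79090344],
       [-0.77790304,  0.14307703, -0.61187893]]), 't': array([ -67.5861988 , -249.07582422, 1395.12485307])}
top {
[... 157 characters left out ...]
       ]]), 'k1': -0.11342295650889234, 'R': array([[ 0.01134655, -0.99992164,  0.00528916],
       [-0.99745353, -0.01169069, -0.07035469],
       [ 0.07041101, -0.00447741, -0.99750802]]), 't': array([ -34.63521432,  535.63427762, 1252.83730085])}
wrist {'intrinsics': array([[360.00365098,   0.        , 315.91376555],
       [  0.        , 360.00365098, 239.3516711 ],
       [  0.        ,   0.        ,   1.        ]]), 'k1': -0.010179181154155932, 'R': array([[ 3.40319159e-01, -9.40309901e-01,  4.00759847e-04],
       [-9.05728374e-01, -3.27688751e-01,  2.68842324e-01],
       [-2.52663774e-01, -9.18551730e-02, -9.63184118e-01]]), 't': array([-525.44030555,  -34.01810875,  379.25292947])}
```

View pics/scene0.png

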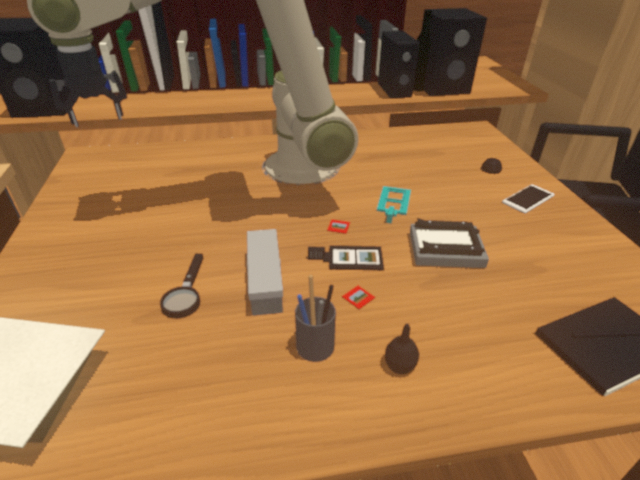

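View pics/top0.png

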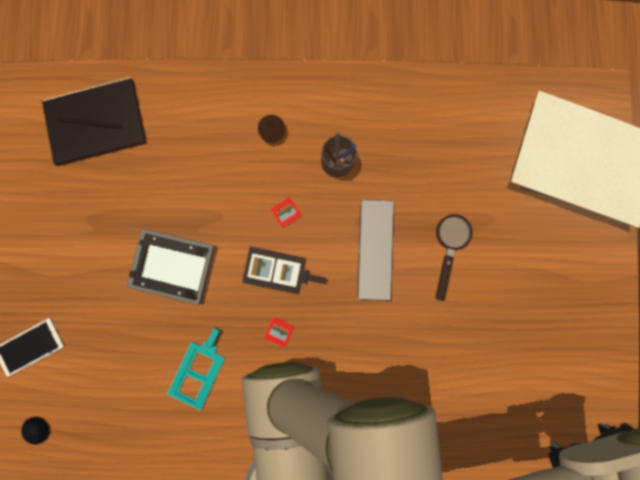

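View pics/wrist0.png

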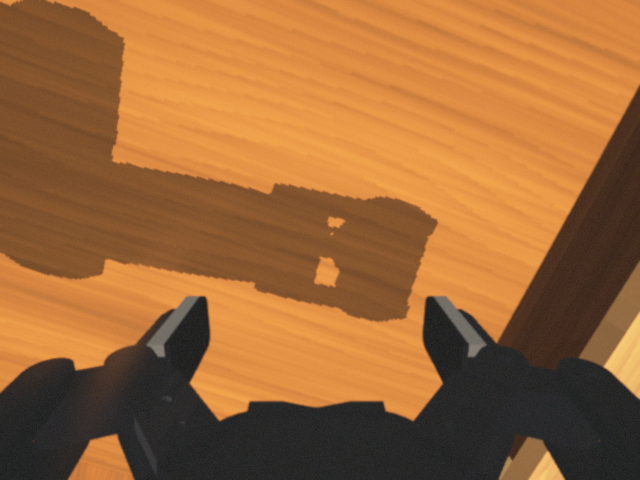

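The scene and top views show the following, with pixels from the top view:
- **Holder:** the black holder is at (275,270) with its fin at (315,280). Its only look-alike is the turquoise one at (197,373), which I must not use.
- **Slides:** both lie in the black holder. The red look-alikes are at (287,212) and (280,332).
- **Viewer:** light box at (172,267).
- **Magnifier:** at (454,232), with the handle running to (442,298).
- **Bystanders:** slide box (377,250), pen pot (339,157), blower (272,130).

Next I'll check the choice in a close crop and measure.

```bash
cat > h.py <<'E'
import numpy as np, cv2
from rig import sensors, imaging
from scipy.spatial.transform import Rotation as Rn
def cast(c,uv,z):
    """pixels -> world points on plane z"""
    K=c["intrinsics"];k=c["k1"];uv=np.atleast_2d(np.array(uv,float))
    n=cv2.undistortPoints(uv[:,None],K,np.array([k,0,0,0,0.]))[:,0]
    d=np.c_[n,np.ones(len(n))]@c["R"]; o=-c["R"].T@c["t"]
    return o+d*((z-o[2])/d[:,2])[:,None]
def proj(c,X):
    X=np.atleast_2d(X)@c["R"].T+c["t"]; s=X[:,:2]/X[:,2:]; r2=(s**2).sum(1,keepdims=True)
    s=s*(1+c["k1"]*r2); return np.c_[s,np.ones(len(s))]@c["intrinsics"][:2].T
def depthpts(c,d):
    v,u=np.mgrid[0:480,0:640]; uv=np.c_[u.ravel(),v.ravel()].astype(float)
    n=cv2.undistortPoints(uv[:,None],c["intrinsics"],np.array([c["k1"],0,0,0,0.]))[:,0]
    P=(np.c_[n,np.ones(len(n))]*d.ravel()[:,None]-c["t"])@c["R"]
    return P.reshape(480,640,3)
E
python3 - <<'E'
import numpy as np, cv2
from h import *
c=imaging.camera_params("top")
p=np.load("pics/top0_p.npy");d=np.load("pics/top0_d.npy")
cv2.imwrite("pics/crop_top0.png",cv2.resize(p[180:420,100:420][:,:,::-1],None,fx=2.5,fy=2.5,interpolation=cv2.INTER_CUBIC))
P=depthpts(c,d)
for n,(u,v) in dict(desk=(320,340),deck=(172,267),barL=(135,262),box=(377,250),holder=(275,250),fin=(315,280),pot=(339,157),blow=(272,130),mag=(442,285),rim=(439,232),lens=(454,232)).items(): print(n,P[v,u].round(1), d[v,u])
E
```

```text
desk [327.6 -39.7  -0.7] 1276.7559
deck [479.2 274.9  31.1] 1254.2864
barL [488.4 353.   37. ] 1248.7571
box [ 518.  -153.4   69. ] 1221.2175
holder [519.5  59.5   0. ] 1289.1204
fin [455.7 -27.4  32.1] 1252.9802
pot [723.6 -76.7   5.4] 1298.7075
blow [768.8  66.6  56.1] 1250.6829
mag [ 447.8 -297.8   20.8] 1264.9681
rim [ 561.5 -292.9   14.4] 1279.349
lens [ 562.2 -326.4   11. ] 1282.9537
```

View pics/crop_top0.png

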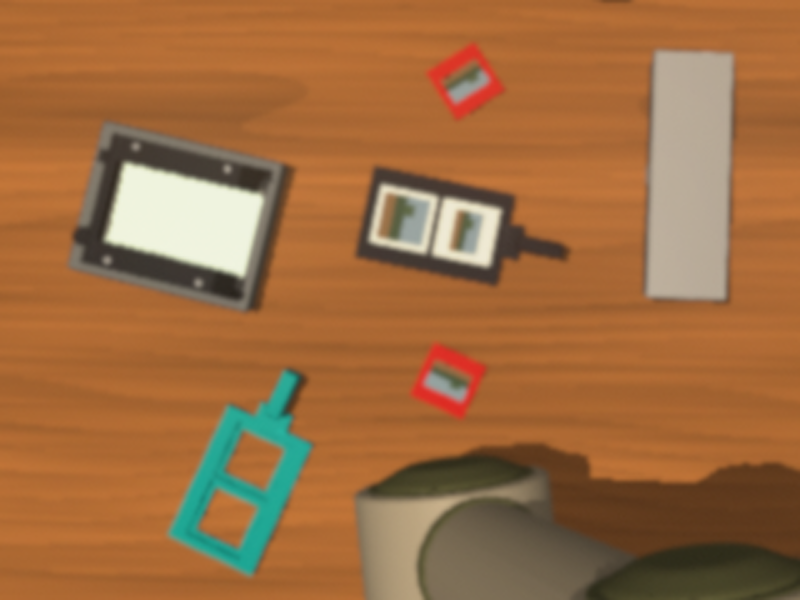

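```bash
cat > m.py <<'E'
import sys
from h import *
c=imaging.camera_params("top"); p=np.load("pics/top0_p.npy")
hsv=cv2.cvtColor(p,cv2.COLOR_RGB2HSV)
S=hsv[...,1].astype(int);V=hsv[...,2].astype(int)
nw=((S<120)|(V<75)).astype(np.uint8)
cv2.imwrite("pics/mask.png",nw*255)
def rect(x0,y0,x1,y1,z,openk=0,mask=nw):
    m=np.zeros_like(mask);m[y0:y1,x0:x1]=mask[y0:y1,x0:x1]
    if openk: m=cv2.morphologyEx(m,cv2.MORPH_OPEN,np.ones((openk,openk)))
    cs,_=cv2.findContours(m,cv2.RETR_EXTERNAL,cv2.CHAIN_APPROX_NONE)
    k=max(cs,key=cv2.contourArea)[:,0]
    W=cast(c,k,z)
    r=cv2.minAreaRect(W[:,:2].astype(np.float32)); return r,cv2.boxPoints(r).round(1),W
if __name__=="__main__":
    for n,a in dict(holder=(225,235,307,305,8,0),holder_o=(225,235,340,305,8,15),fin=(309,265,340,292,30),viewer=(115,220,230,315,32),box=(350,190,405,310,66)).items():
        r,b,W=rect(*a); print(n,r,b.tolist())
    white=((S<70)&(V>180)).astype(np.uint8)
    print("panel",rect(115,220,230,315,32,0,white)[:2])
    m=np.zeros_like(white); m[240:300,240:307]=white[240:300,240:307]
    m=cv2.morphologyEx(m,cv2.MORPH_CLOSE,np.ones((3,3)))
    print("slides",rect(240,240,307,300,7,0,white)[0])
    r,b,W=rect(430,205,480,255,18);(x,y),rad=cv2.minEnclosingCircle(W[:,:2].astype(np.float32));print("rim",x,y,rad, W[:,:2].mean(0))
    r,b,W=rect(425,262,465,310,18);print("handle",r,b.tolist())
    r,b,W=rect(310,120,365,185,0);print("pot",r)
    r,b,W=rect(250,105,295,150,0);print("blow",r)
E
python3 m.py
```

```text
holder ((475.2268981933594, 55.083351135253906), (133.49481201171875, 76.3597412109375), 79.38076782226562) [[425.3999938964844, -3.5], [500.5, -17.600000381469727], [525.0999755859375, 113.69999694824219], [450.0, 127.69999694824219]]
holder_o ((473.8956298828125, 47.74327850341797), (103.91439819335938, 78.12920379638672), 83.4024429321289) [[429.1000061035156, 0.6000000238418579], [506.70001220703125, -8.399999618530273], [518.7000122070312, 94.9000015258789], [441.1000061035156, 103.80000305175781]]
fin ((458.6297607421875, -29.893653869628906), (34.33291244506836, 10.377507209777832), 74.72039031982422) [[449.1000061035156, -45.099998474121094], [459.1000061035156, -47.79999923706055], [468.20001220703125, -14.699999809265137], [458.1000061035156, -12.0]]
viewer ((481.07464599609375, 278.17535400390625), (163.63758850097656, 129.7248992919922), 77.08565521240234) [[399.6000061035156, 212.89999389648438], [526.0, 183.89999389648438], [562.5999755859375, 343.3999938964844], [436.1000061035156, 372.3999938964844]]
box ((519.4679565429688, -149.9810791015625), (70.75347900390625, 20
[... 367 characters left out ...]
58.2, 339.6]], dtype=float32))
slides ((471.6258544921875, 34.65375518798828), (50.02212142944336, 49.92042541503906), 79.42951965332031)
rim 555.2110595703125 -321.53472900390625 43.537349700927734 [ 556.38410377 -322.97884502]
handle ((458.7243957519531, -301.7154541015625), (15.642024993896484, 81.86290740966797), 77.79993438720703) [[417.1000061035156, -300.70001220703125], [497.1000061035156, -318.0], [500.3999938964844, -302.70001220703125], [420.3999938964844, -285.3999938964844]]
pot ((727.8902587890625, -75.25545501708984), (77.82658386230469, 88.23860931396484), 57.655391693115234)
blow ((786.8821411132812, 71.8466796875), (57.23702621459961, 53.261688232421875), 45.27643966674805)
```

View pics/mask.png

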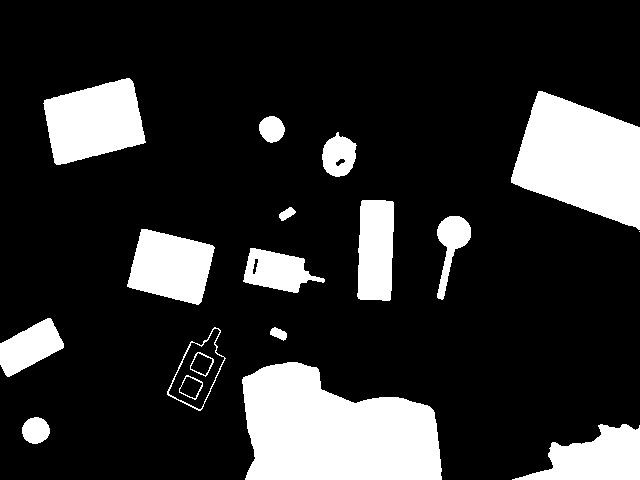

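The choice is settled: the black holder at top pixel (275,270). The slide nearer the viewer, at (261,267), has the larger and squarer picture. I'll confirm that from the wrist camera above the holder.

```bash
python3 -m creep '[{"grip":85,"linear":[21,-17,0],"rot":[0,0,0]},{"grip":85,"linear":[21,-17,0],"rot":[0,0,0]},{"grip":85,"linear":[21,-17,0],"rot":[0,0,0]},{"grip":85,"linear":[21,-17,0],"rot":[0,0,0]},{"grip":85,"linear":[21,-17,0],"rot":[0,0,0]},{"grip":85,"linear":[21,-17,0],"rot":[0,0,0]},{"grip":85,"linear":[21,-17,0],"rot":[0,0,0]},{"grip":85,"linear":[21,-17,0],"rot":[0,0,0]},{"grip":85,"linear":[21,-17,0],"rot":[0,0,0]},{"grip":85,"linear":[21,-17,0],"rot":[0,0,0]},{"grip":85,"linear":[21,-17,0],"rot":[0,0,0]},{"grip":85,"linear":[21,-17,0],"rot":[0,0,0]}]' 40
python3 -m creep '[{"grip":85,"linear":[21,-17,0],"rot":[0,0,0]},{"grip":85,"linear":[21,-17,0],"rot":[0,0,0]},{"grip":85,"linear":[21,-17,0],"rot":[0,0,0]},{"grip":85,"linear":[21,-17,0],"rot":[0,0,0]},{"grip":85,"linear":[21,-17,0],"rot":[0,0,0]},{"grip":85,"linear":[21,-17,0],"rot":[0,0,0]},{"grip":85,"linear":[21,-17,0],"rot":[0,0,0]},{"grip":85,"linear":[21,-17,0],"rot":[0,0,0]}]'
python3 -m creep '[{"grip":85,"linear":[0,0,0],"rot":[0,0,-0.104]},{"grip":85,"linear":[0,0,0],"rot":[0,0,-0.104]},{"grip":85,"linear":[0,0,0],"rot":[0,0,-0.104]},{"grip":85,"linear":[0,0,0],"rot":[0,0,-0.104]},{"grip":85,"linear":[0,0,0],"rot":[0,0,-0.104]},{"grip":85,"linear":[0,0,0],"rot":[0,0,-0.104]},{"grip":85,"linear":[0,0,0],"rot":[0,0,-0.104]},{"grip":85,"linear":[0,0,0],"rot":[0,0,-0.104]},{"grip":85,"linear":[0,0,0],"rot":[0,0,-0.104]},{"grip":85,"linear":[0,0,0],"rot":[0,0,-0.104]},{"grip":85,"linear":[0,0,0],"rot":[0,0,0]},{"grip":85,"linear":[0,0,0],"rot":[0,0,0]}]'
cat > look.py <<'E'
import sys
from h import *
n=sys.argv[1]; cam=sys.argv[2] if len(sys.argv)>2 else "wrist"
c=imaging.camera_params(cam); p,d=imaging.capture(cam)
np.savez(f"pics/{n}.npz",p=p,d=d,**{k:c[k] for k in c})
cv2.imwrite(f"pics/{n}.png",p[:,:,::-1])
s=sensors.sense(); print(s["time_s"],s["eef_pos"].round(1),s["ee_rot"].round(4),s["force"].round(1),s["grip_width"])
E
python3 look.py w1
```

```text
time_s: 1.15
eef_pos: [346.3, -215.3, 231.3]
ee_rot: [-0.0, 0.985, 0.172, -0.0]
force: [-0.0, 0.3, 0.1]
grip_width: 0.993
time_s: 1.82
eef_pos: [458.3, -30.3, 231.2]
ee_rot: [-0.0, 0.985, 0.172, -0.0]
force: [-0.0, -0.4, -0.6]
grip_width: 0.995
time_s: 2.82
eef_pos: [457.8, -31.7, 231.2]
ee_rot: [-0.0, 0.77, 0.638, -0.0]
force: [-0.4, 0.0, -0.1]
grip_width: 0.995
2.8667 [457.8 -31.7 231.2] [-1.000e-04  7.704e-01  6.375e-01 -1.000e-04] [ 0.5 -0.4 -0. ] 0.9971549052889463
```

View pics/w1.png

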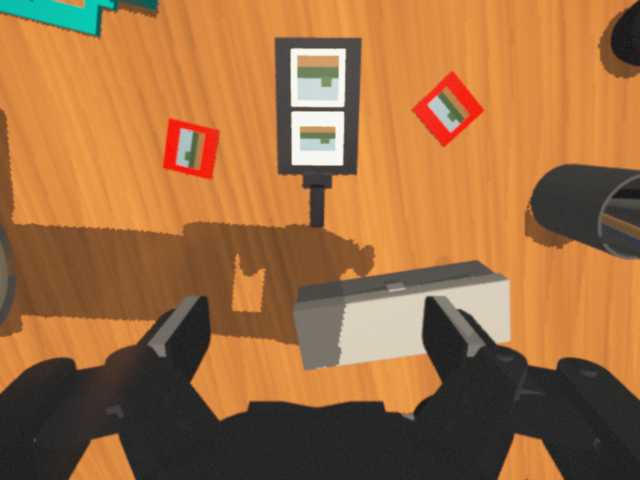

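The wrist view shows the black holder with its fin at (317,205). The square picture is in the front pocket at (318,78) and the oblong one in the rear pocket at (318,138). The red look-alikes at (190,148) and (448,108) lie to the sides.

```bash
cat > m2.py <<'E'
import sys
from h import *
c=dict(np.load(f"pics/{sys.argv[1]}.npz")); c["k1"]=float(c["k1"]); p=c["p"]
V=p.max(2).astype(int); S=cv2.cvtColor(p,cv2.COLOR_RGB2HSV)[...,1]
def rect(mask,x0,y0,x1,y1,z):
    m=np.zeros(mask.shape,np.uint8);m[y0:y1,x0:x1]=mask[y0:y1,x0:x1]
    cs,_=cv2.findContours(m,cv2.RETR_EXTERNAL,cv2.CHAIN_APPROX_NONE)
    k=max(cs,key=cv2.contourArea)[:,0]
    r=cv2.minAreaRect(cast(c,k,z)[:,:2].astype(np.float32)); return r,cv2.boxPoints(r).round(1).tolist()
if __name__=="__main__":
    dark=V<70; white=(V>180)&(S<60)
    print("plate",rect(dark,260,25,375,174,8)); print("fin",rect(dark,300,190,335,235,30))
    print("sq",rect(white,280,40,350,108,7));print("ob",rect(white,280,109,350,170,7))
    P=depthpts(c,c["d"]); print(P[205,317],P[50,283],P[78,318],P[230,600])
E
python3 m2.py w1
```

```text
plate (((470.3681945800781, 17.626934051513672), (33.195003509521484, 77.87386322021484), 82.46560668945312), [[429.6000061035156, 6.300000190734863], [506.79998779296875, -3.9000000953674316], [511.1000061035156, 29.0], [433.8999938964844, 39.20000076293945]])
fin (((460.93829345703125, -28.767473220825195), (35.47357177734375, 10.826179504394531), 79.30115509033203), [[452.29998779296875, -45.20000076293945], [463.0, -47.20000076293945], [469.6000061035156, -12.300000190734863], [458.8999938964844, -10.300000190734863]])
sq (((484.35540771484375, 89.70083618164062), (50.72799301147461, 50.90287399291992), 79.058349609375), [[454.6000061035156, 69.5999984741211], [504.5, 60.0], [514.2000122070312, 109.80000305175781], [464.20001220703125, 119.4000015258789]])
ob (((473.78973388671875, 35.76496887207031), (50.295814514160156, 51.101219177246094), 79.31266021728516), [[444.0, 15.800000190734863], [494.20001220703125, 6.300000190734863], [503.6000061035156, 55.70000076293945], [453.29998779296875, 65.19999694824219]])
[462.00812297 -25.64667685  30.41761134] [457.27650221 118.65409781   8.54145794] [484.70823875  89.47878816   5.99238837] [684.14264647 -76.15296147  95.80058342]
```

```bash
python3 -m creep '[{"grip":85,"linear":[1.8,2.8,0],"rot":[0,0,0]},{"grip":85,"linear":[0,0,25],"rot":[0,0,0]},{"grip":85,"linear":[0,0,25],"rot":[0,0,0]},{"grip":85,"linear":[0,0,25],"rot":[0,0,0]},{"grip":85,"linear":[0,0,25],"rot":[0,0,0]},{"grip":85,"linear":[0,0,25],"rot":[0,0,0]},{"grip":85,"linear":[0,0,25],"rot":[0,0,0]},{"grip":85,"linear":[0,0,25],"rot":[0,0,0]},{"grip":60,"linear":[0,0,25],"rot":[0,0,0]},{"grip":60,"linear":[0,0,20],"rot":[0,0,0]},{"grip":60,"linear":[0,0,8],"rot":[0,0,0]},{"grip":60,"linear":[0,0,0],"rot":[0,0,0]}]' 80; python3 look.py w2
```

```text
time_s: 3.87
eef_pos: [460.2, -30.1, 2.0]
ee_rot: [-0.001, 0.77, 0.638, -0.001]
force: [-0.3, -0.4, 0.2]
grip_width: 0.701
3.9167 [461.  -30.4   3.3] [-4.000e-04  7.697e-01  6.385e-01 -2.000e-04] [-0.3  0.3 -0.2] 0.7049719688398843
```

View pics/w2.png

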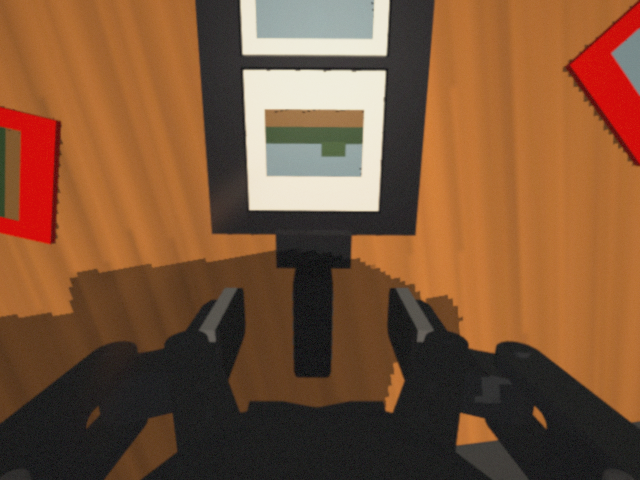

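The fin at (313,320) is centred between the open pads. Now I'll close on it.

```bash
python3 -m creep '[{"grip":8,"linear":[0,0,0],"rot":[0,0,0]},{"grip":8,"linear":[0,0,0],"rot":[0,0,0]},{"grip":8,"linear":[0,0,0],"rot":[0,0,0]},{"grip":8,"linear":[0,0,0],"rot":[0,0,0]},{"grip":8,"linear":[0,0,0],"rot":[0,0,0]},{"grip":8,"linear":[0,0,0],"rot":[0,0,0]},{"grip":8,"linear":[0,0,0],"rot":[0,0,0]},{"grip":8,"linear":[0,0,0],"rot":[0,0,0]}]' 80; python3 - <<'E'
from h import *
# viewer from top view (w1 time) + refine by wrist later
s=sensors.sense();print(s["eef_pos"],s["ee_rot"],s["force"],s["grip_width"]*85.4)
E
python3 -m creep '[{"grip":8,"linear":[0,0,-5],"rot":[0,0,0]},{"grip":8,"linear":[0,0,-10],"rot":[0,0,0]},{"grip":8,"linear":[0,0,-15],"rot":[0,0,0]},{"grip":8,"linear":[0,0,-15],"rot":[0,0,0]},{"grip":8,"linear":[0,0,-15],"rot":[0,0,0]},{"grip":8,"linear":[0,0,-15],"rot":[0,0,0]},{"grip":8,"linear":[0,0,-10],"rot":[0,0,0]},{"grip":8,"linear":[0,0,-5],"rot":[0,0,0]},{"grip":8,"linear":[0,0,0],"rot":[0,0,0]},{"grip":8,"linear":[0,0,0],"rot":[0,0,0]}]'; python3 look.py w3; python3 look.py s3 scene
```

```text
time_s: 4.58
eef_pos: [461.4, -30.6, 4.3]
ee_rot: [0.001, 0.769, 0.639, 0.0]
force: [-2.7, 1.0, 7.6]
grip_width: 0.149
[461.39462114 -30.6131928    4.27781998] [6.67727904e-04 7.69336517e-01 6.38843286e-01 3.65718460e-04] [-2.73251119  0.97061292  7.64256662] 12.742485093940774
time_s: 5.42
eef_pos: [460.8, -30.4, 93.3]
ee_rot: [0.0, 0.769, 0.639, 0.0]
force: [0.7, 0.6, -1.1]
grip_width: 0.154
5.4667 [460.6 -30.4  92.9] [-3.000e-04  7.694e-01  6.388e-01 -2.000e-04] [-0.1 -0.3 -2.2] 0.14721122050370486
5.5167 [460.5 -30.3  92.8] [-5.000e-04  7.694e-01  6.388e-01 -3.000e-04] [-0.4 -0.5 -1.4] 0.14553987419126949
```

View pics/w3.png

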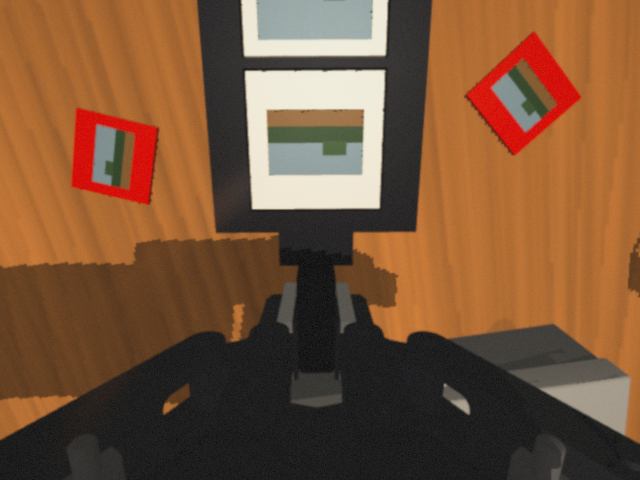

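View pics/s3.png

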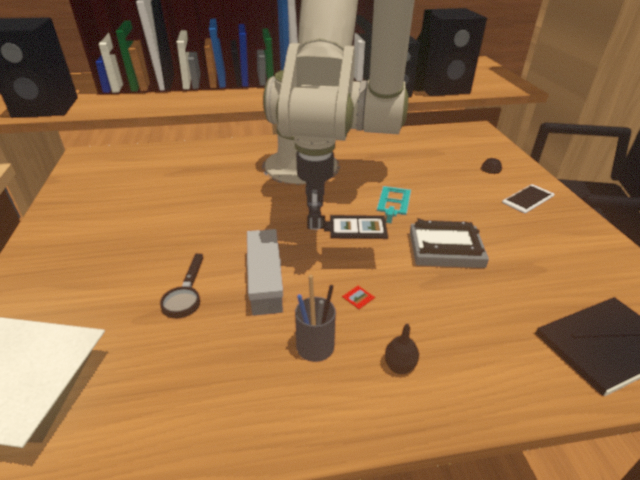

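```bash
python3 -m creep '[{"grip":8,"linear":[4,-3,-3],"rot":[0,0,0]},{"grip":8,"linear":[8,-6,-6],"rot":[0,0,0]},{"grip":8,"linear":[12,-10,-8],"rot":[0,0,0]},{"grip":8,"linear":[12,-10,-8],"rot":[0,0,0]},{"grip":8,"linear":[12,-10,-8],"rot":[0,0,0]},{"grip":8,"linear":[12,-10,-8],"rot":[0,0,0]},{"grip":8,"linear":[12,-10,-8],"rot":[0,0,0]},{"grip":8,"linear":[12,-10,-8],"rot":[0,0,0]},{"grip":8,"linear":[12,-10,-8],"rot":[0,0,0]},{"grip":8,"linear":[12,-10,-8],"rot":[0,0,0]},{"grip":8,"linear":[12,-10,-8],"rot":[0,0,0]},{"grip":8,"linear":[12,-10,-8],"rot":[0,0,0]}]' >/dev/null
python3 -m creep '[{"grip":8,"linear":[12,-10,-8],"rot":[0,0,0]},{"grip":8,"linear":[12,-10,-8],"rot":[0,0,0]},{"grip":8,"linear":[12,-10,-8],"rot":[0,0,0]},{"grip":8,"linear":[12,-10,-8],"rot":[0,0,0]},{"grip":8,"linear":[12,-10,-8],"rot":[0,0,0]},{"grip":8,"linear":[12,-10,-8],"rot":[0,0,0]},{"grip":8,"linear":[12,-10,-8],"rot":[0,0,0]},{"grip":8,"linear":[12,-10,-8],"rot":[0,0,0]},{"grip":8,"linear":[12,-8,-4],"rot":[0,0,0]},{"grip":8,"linear":[8,-4,0],"rot":[0,0,0]},{"grip":8,"linear":[3,-1,0],"rot":[0,0,0]},{"grip":8,"linear":[0,0,0],"rot":[0,0,0]}]'
python3 -m creep '[{"grip":8,"linear":[0,0,0],"rot":[0,0,0]},{"grip":8,"linear":[0,0,0],"rot":[0,0,0]}]'; python3 look.py w4
```

```text
time_s: 7.52
eef_pos: [308.0, 253.7, 249.9]
ee_rot: [-0.0, 0.769, 0.639, -0.0]
force: [-0.2, -0.0, -2.1]
grip_width: 0.149
time_s: 7.68
eef_pos: [308.6, 252.9, 250.0]
ee_rot: [-0.0, 0.77, 0.639, -0.0]
force: [-0.2, -0.4, -1.8]
grip_width: 0.147
7.7333 [308.7 252.9 250.1] [-0.000e+00  7.697e-01  6.385e-01 -3.000e-04] [-0.6  0.  -1.2] 0.14691826622875234
```

View pics/w4.png

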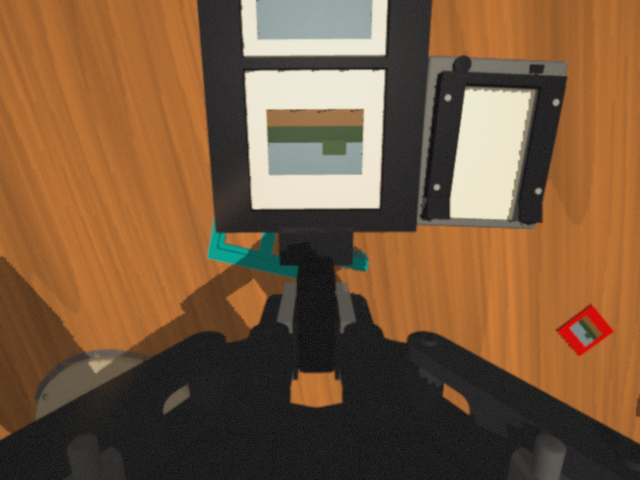

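```bash
python3 - <<'E'
import cv2,numpy as np
p=np.load("pics/w4.npz")["p"][45:240,400:580,::-1]
p=(255*(p/255.)**0.5).astype(np.uint8)
cv2.imwrite("pics/w4c.png",cv2.resize(p,None,fx=3,fy=3,interpolation=cv2.INTER_NEAREST))
E
```

```text
(no output)
```

View pics/w4c.png

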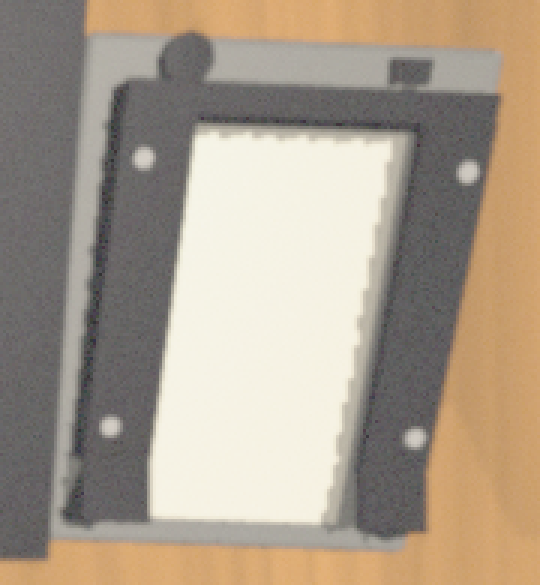

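```bash
python3 - <<'E'
from h import *
c=dict(np.load("pics/w4.npz"));c["k1"]=float(c["k1"])
f=lambda uv,z: cast(c,np.array(uv)/3+[400-1/3,45-1/3],z)
D=f([(143,158),(468,172),(111,427),(415,438)],48)
print("dots",D[:,:2].round(1).tolist())
a=np.degrees(np.arctan2(*(D[0]-D[2])[[1,0]])),np.degrees(np.arctan2(*(D[1]-D[3])[[1,0]])),np.degrees(np.arctan2(*(D[0]-D[1])[[1,0]]))-90
print("yaws",a)
th=np.radians(np.mean(a[:2])); 
for th in (th,np.radians(77.1)):
  u=np.array([np.cos(th),np.sin(th)]);n=np.array([-u[1],u[0]])
  ctr=D[:,:2].mean(0);print("dot ctr",ctr, "along",ctr@u,"lat",ctr@n)
  for nm,uv,z in [("front edge",[(95,35),(300,43),(495,50)],32),("back edge",[(60,538),(200,543),(400,550)],32),("stop",[(200,120),(300,124),(410,128)],48),("Llip in",[(193,130),(172,320),(149,515)],48),("Rlip in",[(415,140),(385,330),(357,500)],44),("right box edge",[(500,52),(403,548)],32),("left top rail outer?",[(120,90),(88,500)],48),("right outer",[(498,96),(428,465)],48)]:
    P=f(uv,z)[:,:2]; print(nm,"along",(P@u).round(1),"lat",(P@n).round(1))
E
```

```text
dots [[446.0, 333.7], [542.6, 312.0], [428.8, 254.8], [525.0, 233.5]]
yaws (np.float64(77.71531579119836), np.float64(77.38377222677552), np.float64(77.37927612632186))
dot ctr [485.61407728 283.49697237] along 381.5260413638927 lat -413.073171676743
front edge along [458.4 458.5 458.9] lat [-349.8 -413.  -473.6]
back edge along [300.8 300.6 300.5] lat [-356.4 -405.  -474.9]
stop along [433.2 433.2 433.3] lat [-379.2 -409.3 -442.5]
Llip in along [430.3 375.1 313.1] lat [-377.5 -378.8 -379.8]
Rlip in along [430.6 374.4 319.6] lat [-447.  -448.5 -449.6]
right box edge along [458.4 301.2] lat [-475.3 -475.8]
left top rail outer? along [440.5 317.4] lat [-354.3 -359.2]
right outer along [443.1 332.6] lat [-467.1 -468.3]
dot ctr [485.61407728 283.49697237] along 384.75524642783364 lat -410.06702591667107
front edge along [461.1 461.7 462.6] lat [-346.2 -409.4 -470. ]
back edge along [303.6 303.8 304.2] lat [-354.  -402.6 -472.5]
stop along [436.1 436.4 436.8] lat [-375.8 -405.9 -439.1]
Llip in along [433.3 378.1 316. ] lat [-374.1 -375.8 -377.4]
Rlip in along [434.1 377.9 323.1] lat [-443.6 -445.5 -447.1]
right box edge along [462.1 304.9] lat [-471.7 -473.4]
left top rail outer? along [443.3 320.2] lat [-350.9 -356.7]
right outer along [446.8 336.3] lat [-463.6 -465.7]
```

```bash
python3 - <<'E'
from h import *
c=dict(np.load("pics/w4.npz"));c["k1"]=float(c["k1"]);p=c["p"]
V=p.max(2).astype(int);m=((V>130)).astype(np.uint8)
g=cv2.cvtColor(p,cv2.COLOR_RGB2GRAY)
def edgefit(pts): return np.polyfit(pts[:,0],pts[:,1],1)
# white frame rear slide: subpixel edges by half threshold
def cross(prof,t=125):
    i=np.where((prof[:-1]<t)!=(prof[1:]<t))[0][0]; return i+(t-prof[i])/(float(prof[i+1])-prof[i])
gf=g.astype(float)
L=np.array([[r,225+cross(gf[r,225:270])] for r in range(80,200,3)]); 
Rr=np.array([[r,365+cross(gf[r,365:400])] for r in range(80,200,3)])
T=np.array([[q,58+cross(gf[58:80,q])] for q in range(260,375,3)])
B=np.array([[q,195+cross(gf[195:222,q])] for q in range(262,372,3)])
F=np.array([[q,45+cross(gf[45:65,q])] for q in range(260,375,3)])
l,r_,t,b,f=[np.polyfit(a[:,0],a[:,1],1) for a in (L,Rr,T,B,F)]
def inter(v,h): # col=v0*row+v1 ; row=h0*col+h1
    row=(h[0]*v[1]+h[1])/(1-h[0]*v[0]); return [v[0]*row+v[1],row]
uv=np.array([inter(l,t),inter(r_,t),inter(r_,b),inter(l,b)])
print(uv.round(1).tolist())
# holder frame coords: x fwd,y left,z ; slide at x=-27.5, z top 7
X=np.array([[-2.5,25,7],[-2.5,-25,7],[-52.5,-25,7],[-52.5,25,7]],float)
ok,rv,tv=cv2.solvePnP(X,uv,c["intrinsics"],np.array([c["k1"],0,0,0.]),flags=cv2.SOLVEPNP_IPPE)
Rc=cv2.Rodrigues(rv)[0]; Rw=c["R"].T@Rc; tw=c["R"].T@(tv[:,0]-c["t"])
s=sensors.sense();Rt=Rn.from_quat(np.roll(s["ee_rot"],-1)).as_matrix()
print("holder x axis",Rw[:,0],"yaw",np.degrees(np.arctan2(Rw[1,0],Rw[0,0])),"pitch deg",np.degrees(np.arcsin(Rw[2,0])),"z",Rw[:,2])
print("origin",tw,"in tool",Rt.T@(tw-s["eef_pos"]), s["eef_pos"])
print("fin pt world",tw+Rw@[-92,0,18])
E
```

```text
[[243.8, 70.1], [384.9, 69.2], [379.2, 208.0], [251.3, 208.8]]
holder x axis [ 0.95025055 -0.18268456  0.25228999] yaw -10.88227512207722 pitch deg 14.613063467297469 z [ 0.24411563 -0.06630889 -0.96747645]
origin [327.20234117 345.40693183 263.39938028] in tool [ 94.29313288   1.12769192 -13.38499351] [308.66585445 252.94101804 250.05478977]
fin pt world [244.17337179 361.0203517  222.77412504]
```

```bash
cat > pnp.py <<'E'
from h import *
def holder(c,uv,eef,q):
    X=np.array([[-2.5,25,0],[-2.5,-25,0],[-52.5,-25,0],[-52.5,25,0]],float)+[0,0,7]
    ok,rv,tv=cv2.solvePnP(X,np.array(uv,float),c["intrinsics"],np.array([c["k1"],0,0,0.]),flags=cv2.SOLVEPNP_SQPNP)
    rv,tv=cv2.solvePnPRefineLM(X,np.array(uv,float),c["intrinsics"],np.array([c["k1"],0,0,0.]),rv,tv)
    e=cv2.projectPoints(X,rv,tv,c["intrinsics"],np.array([c["k1"],0,0,0.]))[0][:,0]-uv
    Rc=cv2.Rodrigues(rv)[0]; Rw=c["R"].T@Rc; tw=c["R"].T@(tv.ravel()-c["t"])
    Rt=Rn.from_quat(np.roll(q,-1)).as_matrix()
    print("err",abs(e).max().round(2),"yaw",np.degrees(np.arctan2(Rw[1,0],Rw[0,0])).round(2),"pitch up",np.degrees(np.arcsin(Rw[2,0])).round(2),"zax",Rw[:,2].round(3))
    print("origin",tw.round(1),"in tool",(Rt.T@(tw-eef)).round(1))
    return Rw,tw
E
python3 - <<'E'
from pnp import *
c=dict(np.load("pics/w4.npz"));c["k1"]=float(c["k1"])
s=sensors.sense()
holder(c,[[243.8, 70.1], [384.9, 69.2], [379.2, 208.0], [251.3, 208.8]],s["eef_pos"],s["ee_rot"])
E
```

```text
err 0.1 yaw 79.79 pitch up -0.04 zax [0.001 0.001 1.   ]
origin [327.2 346.1 247.8] in tool [95.   1.   2.2]
```

```bash
python3 -m creep '[{"grip":8,"linear":[-4,3,3],"rot":[0,0,0]},{"grip":8,"linear":[-8,7,6],"rot":[0,0,0]},{"grip":8,"linear":[-12,10,9],"rot":[0,0,0]},{"grip":8,"linear":[-12,10,9],"rot":[0,0,0]},{"grip":8,"linear":[-12,10,9],"rot":[0,0,0]},{"grip":8,"linear":[-12,10,9],"rot":[0,0,0]},{"grip":8,"linear":[-12,10,9],"rot":[0,0,0]},{"grip":8,"linear":[-12,10,9],"rot":[0,0,0]},{"grip":8,"linear":[-12,10,9],"rot":[0,0,0]},{"grip":8,"linear":[-12,10,9],"rot":[0,0,0]},{"grip":8,"linear":[-12,10,9],"rot":[0,0,0]},{"grip":8,"linear":[-12,10,9],"rot":[0,0,0]}]' >/dev/null
python3 -m creep '[{"grip":8,"linear":[-12,10,9],"rot":[0,0,0]},{"grip":8,"linear":[-12,10,9],"rot":[0,0,0]},{"grip":8,"linear":[-12,10,9],"rot":[0,0,0]},{"grip":8,"linear":[-12,9.5,9],"rot":[0,0,0]},{"grip":8,"linear":[-8,6,9],"rot":[0,0,0.017]},{"grip":8,"linear":[-4,4,6],"rot":[0,0,0.02]},{"grip":8,"linear":[0,0,3],"rot":[0,0,0]},{"grip":8,"linear":[0,0,0],"rot":[0,0,0]},{"grip":8,"linear":[0,0,0],"rot":[0,0,0]},{"grip":8,"linear":[0,0,0],"rot":[0,0,0]}]'
python3 look.py w5; python3 look.py t5 top
```

```text
time_s: 9.57
eef_pos: [429.9, 35.8, 97.7]
ee_rot: [0.0, 0.781, 0.625, 0.0]
force: [0.9, 0.3, -1.0]
grip_width: 0.148
9.6167 [429.9  35.7  97.7] [3.000e-04 7.808e-01 6.248e-01 3.000e-04] [-0.4  0.2 -1.7] 0.1494435346160367
9.6667 [430.   35.7  97.7] [3.000e-04 7.808e-01 6.247e-01 3.000e-04] [-1.2 -0.1 -2. ] 0.14351889017515837
```

View pics/w5.png

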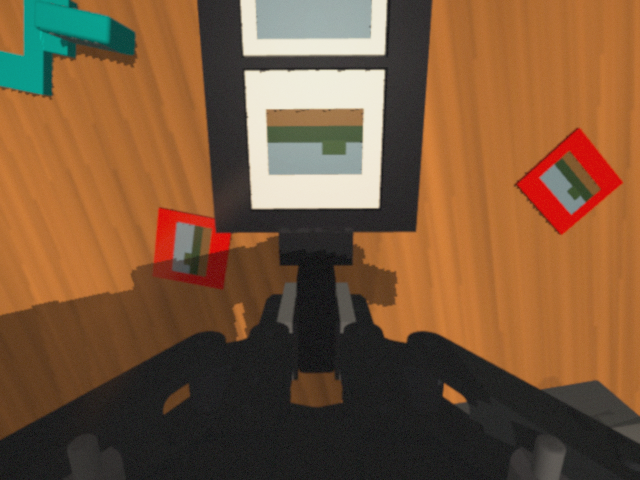

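View pics/t5.png

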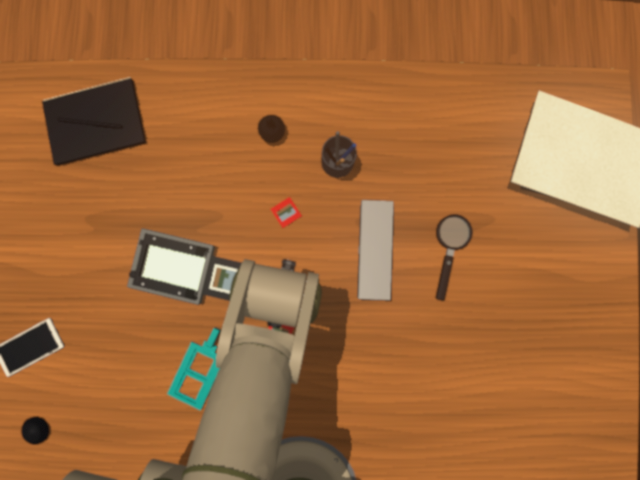

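```bash
python3 -m creep '[{"grip":8,"linear":[0,0,5],"rot":[0,0,0]},{"grip":8,"linear":[0,0,10],"rot":[0,0,0]},{"grip":8,"linear":[0,0,12],"rot":[0,0,0]},{"grip":8,"linear":[0,0,12],"rot":[0,0,0]},{"grip":8,"linear":[0,0,10],"rot":[0,0,0]},{"grip":8,"linear":[0,0,6],"rot":[0,0,0]},{"grip":8,"linear":[0,0,2],"rot":[0,0,0]},{"grip":8,"linear":[3,0,0],"rot":[0,0,0]},{"grip":8,"linear":[5,0,0],"rot":[0,0,0]},{"grip":8,"linear":[3,0,0],"rot":[0,0,0]},{"grip":8,"linear":[0,0,0],"rot":[0,0,0]},{"grip":8,"linear":[0,0,0],"rot":[0,0,0]}]'
python3 look.py w6; python3 look.py s6 scene; python3 - <<'E'
import cv2
a=cv2.imread("pics/s6.png")[170:310,290:510];cv2.imwrite("pics/s6c.png",cv2.resize(a,None,fx=3.6,fy=3.6,interpolation=cv2.INTER_CUBIC))
E
```

```text
time_s: 10.67
eef_pos: [432.5, 46.3, 40.6]
ee_rot: [0.0, 0.781, 0.625, 0.0]
force: [0.0, -0.6, -1.7]
grip_width: 0.148
10.7167 [432.5  46.2  40.5] [2.000e-04 7.810e-01 6.246e-01 2.000e-04] [ 0.   0.1 -1.8] 0.15081910434257642
10.7667 [432.4  46.1  40.5] [2.000e-04 7.810e-01 6.245e-01 1.000e-04] [ 0.4  1.  -1.1] 0.1453941036288717
```

View pics/s6c.png

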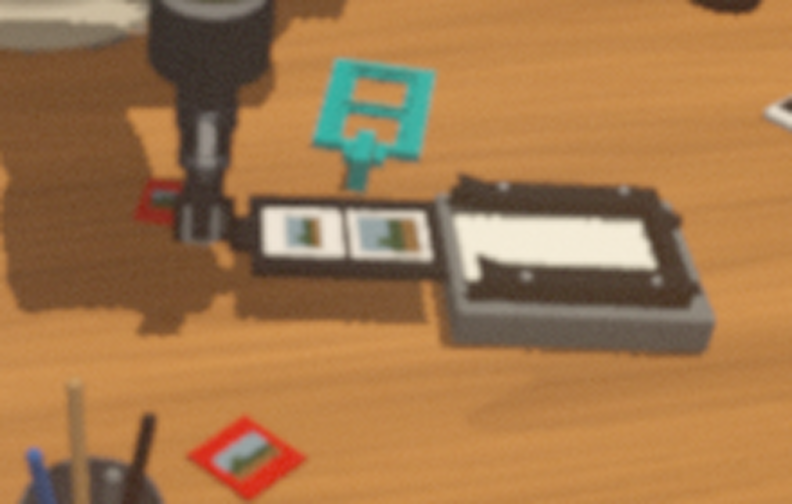

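View pics/w6.png

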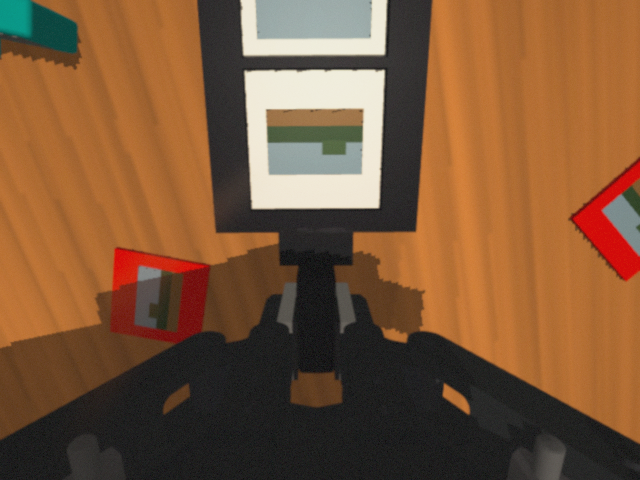

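```bash
python3 -m creep '[{"grip":8,"linear":[3,0,0.5],"rot":[0,0,0]},{"grip":8,"linear":[5,0,0.5],"rot":[0,0,0]},{"grip":8,"linear":[5,0,0],"rot":[0,0,0]},{"grip":8,"linear":[5,0,0],"rot":[0,0,0]},{"grip":8,"linear":[3,0,0],"rot":[0,0,0]}]'
python3 -m creep '[{"grip":8,"linear":[4,0,0],"rot":[0,0,0]},{"grip":8,"linear":[4,0,0],"rot":[0,0,0]},{"grip":8,"linear":[4,0,0],"rot":[0,0,0]},{"grip":8,"linear":[4,0,0],"rot":[0,0,0]},{"grip":8,"linear":[3,0,0],"rot":[0,0,0]},{"grip":8,"linear":[0,0,0],"rot":[0,0,0]}]'
python3 look.py w7; python3 look.py s7 scene; python3 - <<'E'
import cv2
a=cv2.imread("pics/s7.png")[170:310,290:510];cv2.imwrite("pics/s7c.png",cv2.resize(a,None,fx=3.6,fy=3.6,interpolation=cv2.INTER_CUBIC))
E
```

```text
time_s: 11.18
eef_pos: [437.1, 67.2, 39.3]
ee_rot: [-0.0, 0.781, 0.625, 0.0]
force: [-0.1, 0.3, -1.6]
grip_width: 0.147
time_s: 11.68
eef_pos: [441.0, 85.6, 39.2]
ee_rot: [-0.0, 0.781, 0.625, -0.0]
force: [-0.4, 1.0, -1.6]
grip_width: 0.152
11.7333 [441.   85.4  39.2] [-2.000e-04  7.809e-01  6.247e-01 -1.000e-04] [-1.4  1.4 -1.2] 0.14872266586613406
11.7833 [441.   85.3  39.2] [-1.000e-04  7.809e-01  6.246e-01 -1.000e-04] [-0.8  1.6 -1.1] 0.14814007880813074
```

View pics/s7c.png

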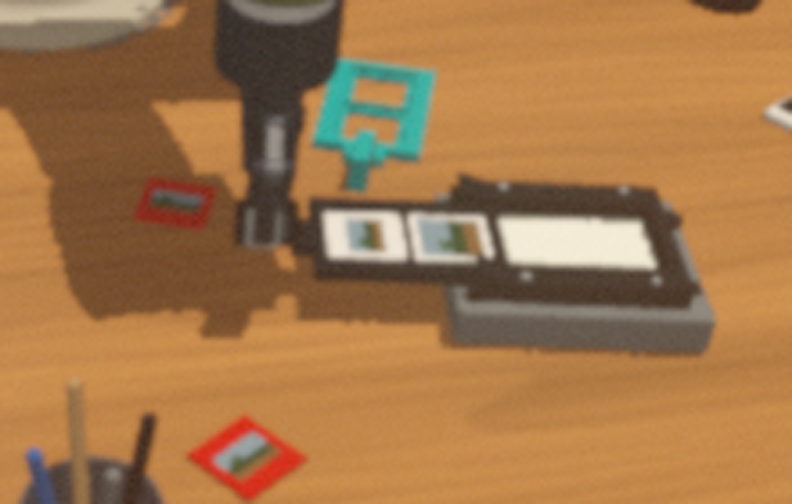

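View pics/w7.png

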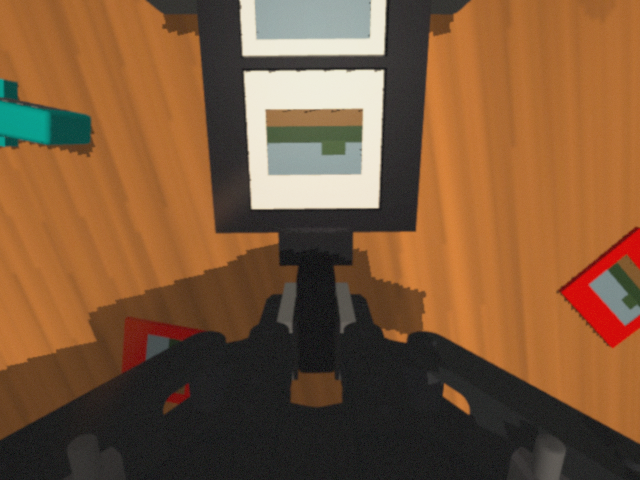

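```bash
python3 - <<'E'
import cv2,numpy as np
p=np.load("pics/w7.npz")["p"][0:60,130:490,::-1]
p=(255*(p/255.)**0.5).astype(np.uint8)
cv2.imwrite("pics/w7c.png",cv2.resize(p,None,fx=2.2,fy=4,interpolation=cv2.INTER_NEAREST))
E
```

```text
(no output)
```

View pics/w7c.png

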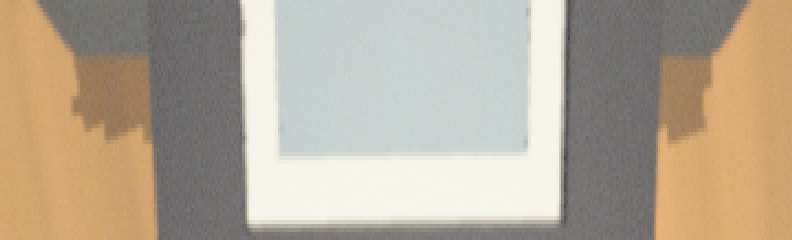

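```bash
python3 - <<'E'
from h import *
c=dict(np.load("pics/w7.npz"));c["k1"]=float(c["k1"])
P=cast(c,[(130+73/2.2,57/4),(130+718/2.2,57/4)],0)
th=np.radians(77.5);u=np.array([np.cos(th),np.sin(th)]);n=np.array([-u[1],u[0]])
print(P,np.linalg.norm(P[0]-P[1]));print(P[:,:2]@u,P[:,:2]@n,(P[:,:2]@n).mean(),np.degrees(np.arctan2(*(P[0]-P[1])[[1,0]]))-90)
t=np.array([441,85.3]);print("tcp",t@u,t@n); print("holder@",(t+95*np.array([np.cos(np.radians(77.6)),np.sin(np.radians(77.6))]))@n)
E
```

```text
[[402.41393348 220.38289321   0.        ]
 [531.52401761 191.54184762   0.        ]] 132.2921756337003
[302.25725508 302.0443942 ] [-345.17552814 -477.46753253] -411.3215303352331 77.40780985095935
tcp 178.72791915403369 -412.08424007097045
holder@ -411.9184338762101
```

```bash
python3 -m creep '[{"grip":8,"linear":[3,-0.5,0],"rot":[0,0,0]},{"grip":8,"linear":[4,-0.5,0],"rot":[0,0,0]},{"grip":8,"linear":[5,0,0],"rot":[0,0,0]},{"grip":8,"linear":[5,0,0],"rot":[0,0,0]},{"grip":8,"linear":[3,0,0],"rot":[0,0,0]}]'
python3 -m creep '[{"grip":8,"linear":[4,0,0],"rot":[0,0,0]},{"grip":8,"linear":[6,0,0],"rot":[0,0,0]},{"grip":8,"linear":[6,0,0],"rot":[0,0,0]},{"grip":8,"linear":[4,0,0],"rot":[0,0,0]}]'
python3 look.py w8
```

```text
time_s: 12.2
eef_pos: [444.9, 105.5, 39.4]
ee_rot: [0.0, 0.781, 0.624, 0.0]
force: [-0.2, -0.4, -1.4]
grip_width: 0.147
time_s: 12.53
eef_pos: [449.2, 125.0, 39.3]
ee_rot: [0.0, 0.781, 0.625, 0.0]
force: [-0.8, -0.4, -0.8]
grip_width: 0.15
12.5833 [449.2 125.4  39.3] [-0.000e+00  7.809e-01  6.247e-01  2.000e-04] [ 0.7  0.5 -1.2] 0.14680410725055862
```

View pics/w8.png

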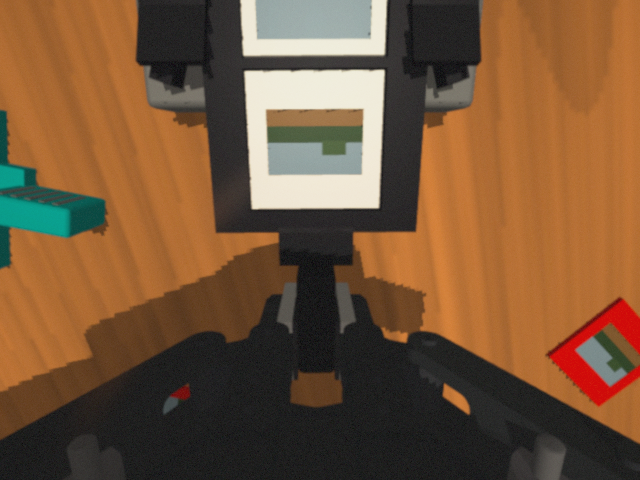

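```bash
python3 - <<'E'
import cv2,numpy as np
p=np.load("pics/w8.npz")["p"][0:120,120:500,::-1]
p=(255*(p/255.)**0.5).astype(np.uint8)
cv2.imwrite("pics/w8c.png",cv2.resize(p,None,fx=2.1,fy=4,interpolation=cv2.INTER_NEAREST))
E
```

```text
(no output)
```

View pics/w8c.png

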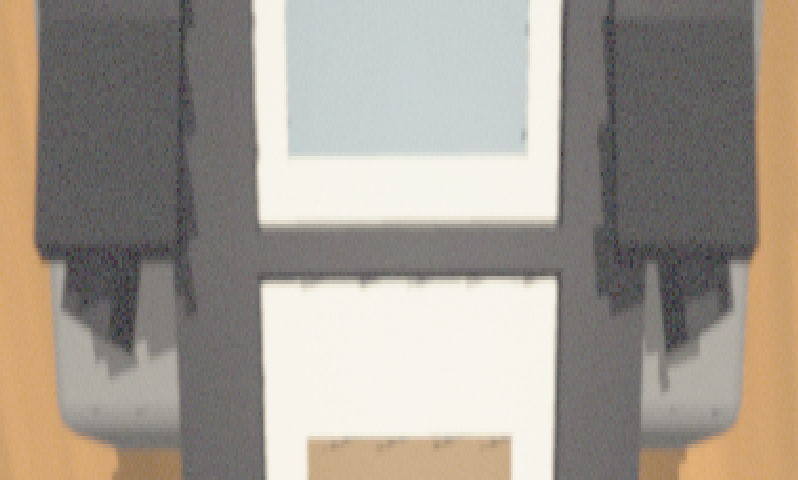

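The holder is between the flares: its slide centres are at column 314.9 and the flare centre is at 309. That puts the holder about 1.9 mm to the right, so I'll correct left by that amount and push on.

```bash
python3 -m creep '[{"grip":8,"linear":[0,-1,0],"rot":[0,0,0]},{"grip":8,"linear":[0,-0.8,0],"rot":[0,0,0]},{"grip":8,"linear":[3,0,0],"rot":[0,0,0]},{"grip":8,"linear":[6,0,0],"rot":[0,0,0]},{"grip":8,"linear":[6,0,0],"rot":[0,0,0]},{"grip":8,"linear":[4,0,0],"rot":[0,0,0]},{"grip":8,"linear":[0,0,0],"rot":[0,0,0]}]'
python3 look.py w9;  python3 - <<'E'
import cv2,numpy as np
p=np.load("pics/w9.npz")["p"][0:240,120:500,::-1]
p=(255*(p/255.)**0.5).astype(np.uint8)
cv2.imwrite("pics/w9c.png",cv2.resize(p,None,fx=2.1,fy=2.1,interpolation=cv2.INTER_NEAREST))
E
```

```text
time_s: 13.17
eef_pos: [451.6, 144.0, 39.3]
ee_rot: [0.0, 0.781, 0.625, 0.0]
force: [0.1, -0.3, -1.8]
grip_width: 0.15
13.2167 [451.4 143.7  39.3] [0.     0.7808 0.6248 0.    ] [ 0.5 -0.2 -1.4] 0.14573832019918156
```

View pics/w9c.png

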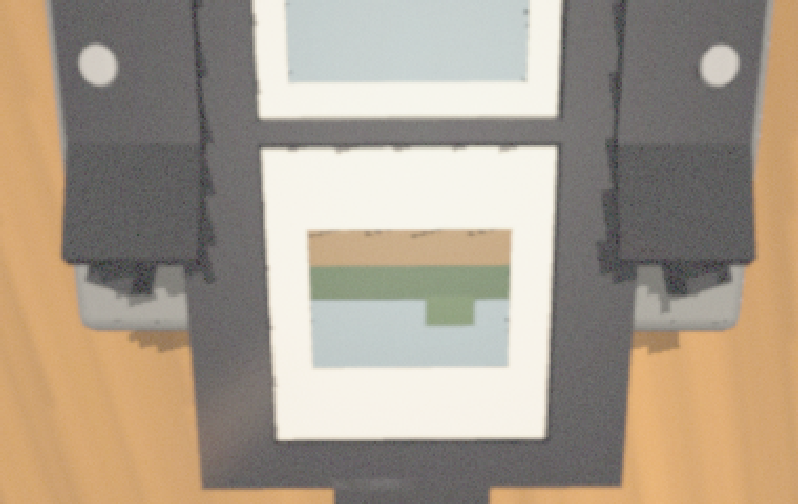

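Now it is centred: lip dots at 98 and 719 give a midpoint of 408.5, and the holder is at 409. I'll push home gently and watch the force.

```bash
python3 -m creep '[{"grip":8,"linear":[4,0,0],"rot":[0,0,0]},{"grip":8,"linear":[6,0,0],"rot":[0,0,0]},{"grip":8,"linear":[6,0,0.5],"rot":[0,0,0]},{"grip":8,"linear":[6,0,0.5],"rot":[0,0,0]},{"grip":8,"linear":[5,0,0],"rot":[0,0,0]},{"grip":8,"linear":[3,0,0],"rot":[0,0,0]}]'
python3 -m creep '[{"grip":8,"linear":[2,0,0],"rot":[0,0,0]},{"grip":8,"linear":[2,0,0],"rot":[0,0,0]},{"grip":8,"linear":[1,0,0],"rot":[0,0,0]}]'
python3 -m creep '[{"grip":8,"linear":[1.5,0,0],"rot":[0,0,0]},{"grip":8,"linear":[1.5,0,0],"rot":[0,0,0]}]'
```

```text
time_s: 13.72
eef_pos: [458.1, 173.3, 38.2]
ee_rot: [-0.0, 0.781, 0.625, 0.0]
force: [0.1, 0.1, -1.1]
grip_width: 0.146
time_s: 13.97
eef_pos: [459.1, 177.5, 38.3]
ee_rot: [-0.0, 0.781, 0.624, -0.0]
force: [-0.4, -0.2, -0.9]
grip_width: 0.154
time_s: 14.13
eef_pos: [459.8, 180.3, 38.3]
ee_rot: [-0.0, 0.781, 0.624, -0.0]
force: [0.2, -0.8, -0.6]
grip_width: 0.146
```

```bash
python3 -m creep '[{"grip":8,"linear":[1,0,0.5],"rot":[0,0,0]},{"grip":8,"linear":[1,0,0.5],"rot":[0,0,0]},{"grip":8,"linear":[0,0,0],"rot":[0,0,0]}]'
python3 -m creep '[{"grip":8,"linear":[1,0,0],"rot":[0,0,0]},{"grip":8,"linear":[1,0,0],"rot":[0,0,0]},{"grip":8,"linear":[0,0,0],"rot":[0,0,0]}]'
python3 look.py w10; python3 look.py s10 scene;python3 - <<'E'
import cv2,numpy as np
p=np.load("pics/w10.npz")["p"][0:280,120:500,::-1]
p=(255*(p/255.)**0.5).astype(np.uint8)
cv2.imwrite("pics/w10c.png",cv2.resize(p,None,fx=2.1,fy=2.1,interpolation=cv2.INTER_NEAREST))
a=cv2.imread("pics/s10.png")[170:310,290:510];cv2.imwrite("pics/s10c.png",cv2.resize(a,None,fx=3.6,fy=3.6,interpolation=cv2.INTER_CUBIC))
E
```

```text
time_s: 14.38
eef_pos: [460.0, 182.1, 37.1]
ee_rot: [-0.0, 0.781, 0.624, -0.0]
force: [0.1, -1.4, -1.1]
grip_width: 0.15
time_s: 14.63
eef_pos: [459.6, 182.3, 36.9]
ee_rot: [0.0, 0.781, 0.625, -0.003]
force: [-4.8, -16.5, 2.1]
grip_width: 0.15
14.6833 [459.6 182.3  36.9] [ 2.000e-04  7.810e-01  6.245e-01 -2.500e-03] [ -5.4 -16.8   2.1] 0.14740878546677225
14.7333 [459.6 182.3  36.9] [ 2.000e-04  7.810e-01  6.245e-01 -2.500e-03] [ -5.5 -15.5   2.1] 0.15143250400459057
```

View pics/w10c.png

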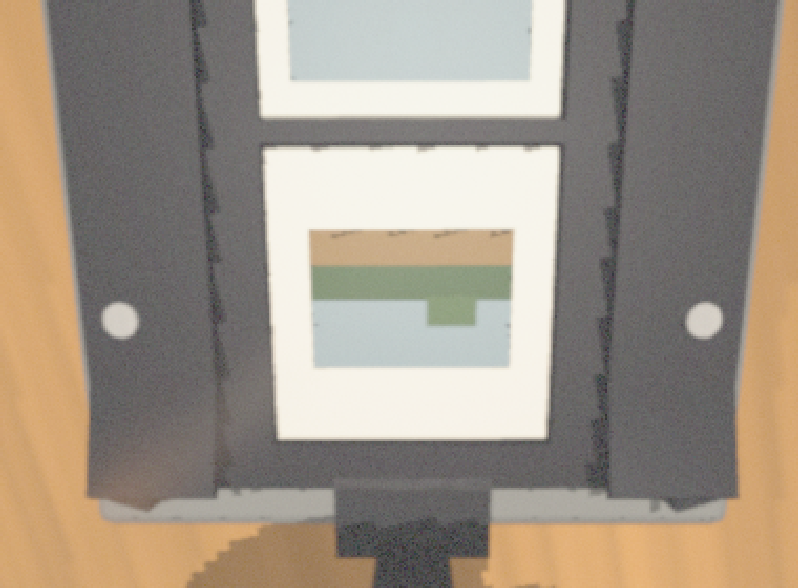

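View pics/s10c.png

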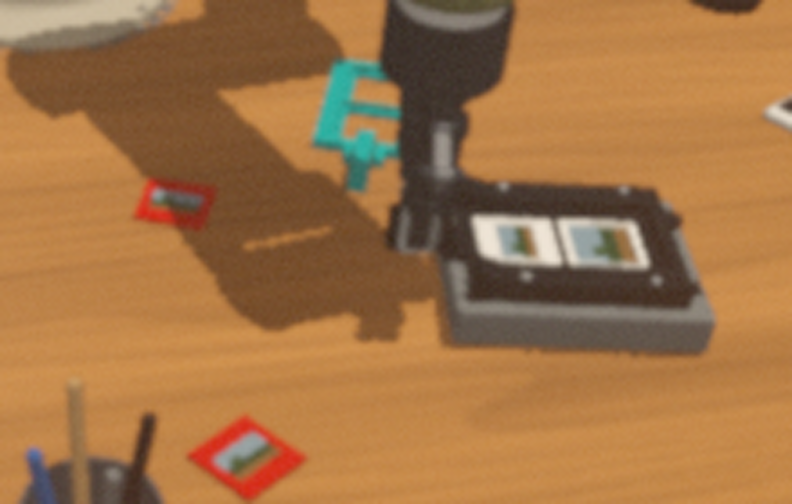

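```bash
python3 -m creep '[{"grip":45,"linear":[0,0,0],"rot":[0,0,0]},{"grip":45,"linear":[0,0,0],"rot":[0,0,0]},{"grip":45,"linear":[0,0,0],"rot":[0,0,0]},{"grip":45,"linear":[0,0,0],"rot":[0,0,0]},{"grip":45,"linear":[-1,0,-3],"rot":[0,0,0]},{"grip":45,"linear":[-1,0,-8],"rot":[0,0,0]},{"grip":45,"linear":[0,0,-15],"rot":[0,0,0]},{"grip":45,"linear":[0,0,-20],"rot":[0,0,0]},{"grip":45,"linear":[0,0,-20],"rot":[0,0,0]},{"grip":45,"linear":[0,0,-20],"rot":[0,0,0]},{"grip":45,"linear":[0,0,-10],"rot":[0,0,0]},{"grip":45,"linear":[0,0,0],"rot":[0,0,0]}]'
python3 look.py w11
```

```text
time_s: 15.73
eef_pos: [461.2, 182.4, 135.6]
ee_rot: [0.001, 0.781, 0.624, 0.002]
force: [-0.0, 0.0, 0.2]
grip_width: 0.528
15.7833 [460.5 182.3 134. ] [5.000e-04 7.811e-01 6.244e-01 8.000e-04] [-0.6 -0.8 -0.6] 0.527845456054224
```

View pics/w11.png

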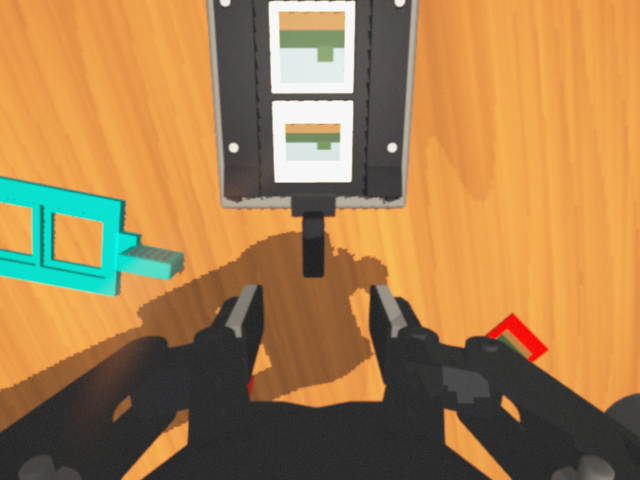

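```bash
python3 -m creep '[{"grip":60,"linear":[5,0,-10],"rot":[0,0,0]},{"grip":60,"linear":[10,0,-15],"rot":[0,0,0]},{"grip":60,"linear":[15,0,-15],"rot":[0,0,0]},{"grip":60,"linear":[15,0,-15],"rot":[0,0,0]},{"grip":60,"linear":[10,0,-15],"rot":[0,0,0]},{"grip":60,"linear":[5,0,-10],"rot":[0,0,0]},{"grip":60,"linear":[0,0,0],"rot":[0,0,0]},{"grip":60,"linear":[0,0,0],"rot":[0,0,0]}]'
python3 look.py w12; python3 - <<'E'
import cv2,numpy as np
p=np.load("pics/w12.npz")["p"][0:300,180:460,::-1]
p=(255*(p/255.)**0.5).astype(np.uint8)
cv2.imwrite("pics/w12c.png",cv2.resize(p[:200],None,fx=2.85,fy=2.85,interpolation=cv2.INTER_NEAREST))
E
```

```text
time_s: 16.45
eef_pos: [473.1, 240.7, 212.0]
ee_rot: [-0.0, 0.781, 0.625, -0.001]
force: [-0.4, -1.3, -0.4]
grip_width: 0.702
16.5 [472.9 240.4 211.7] [-5.000e-04  7.811e-01  6.244e-01 -1.200e-03] [-0.3 -0.3 -0.2] 0.6951276821904793
```

View pics/w12c.png

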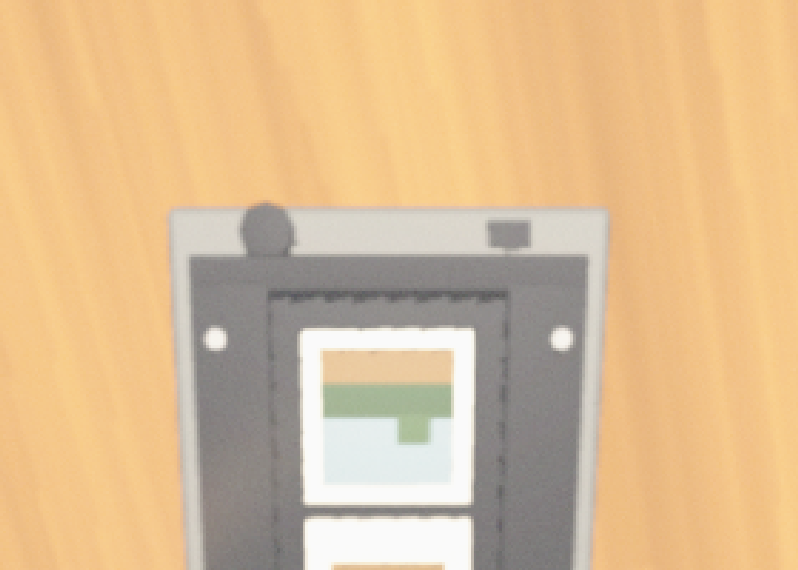

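```bash
python3 - <<'E'
from h import *
c=dict(np.load("pics/w12.npz"));c["k1"]=float(c["k1"])
f=lambda uv,z: cast(c,np.array(uv)/2.85+[180-.35,-.35],z)[:,:2]
S=f([(300,328),(475,328),(472,505),(301,506)],39)
print("slide corners",S.round(1).tolist(),"ctr",S.mean(0),"w",np.linalg.norm(S[0]-S[1]))
D=f([(215,339),(562,339)],48); n=(D[0]-D[1]);n/=np.linalg.norm(n);u=np.array([n[1],-n[0]]);print("yaw",np.degrees(np.arctan2(u[1],u[0])),"dots",D,"mid lat",D.mean(0)@n)
print("slide lat",S.mean(0)@n,"along",S.mean(0)@u)
for z,r in((48,290),(48,293)): print("stop",f([(390,r)],z)@u)
B=f([(170,209),(608,211)],32); print("box front",B@u,B@n)
print("front slide edge",(S[:2]@u))
E
```

```text
slide corners [[468.8, 331.6], [518.7, 320.4], [507.8, 270.3], [456.6, 281.4]] ctr [487.97840231 300.94624144] w 51.195355652413085
yaw 77.38514020743771 dots [[445.01749324 333.3683929 ]
 [541.54353577 311.76597952]] mid lat -410.925305462805
slide lat -410.4731206533239 along 400.2541424887164
stop [435.61281877]
stop [434.8178079]
box front [459.28705086 458.74847052] [-347.40383015 -474.7623344 ]
front slide edge [425.99712672 425.99671372]
```

The slide's front edge is at 426.0 along and the stop face is at about 435. That is about 9.5 mm against the 10 mm expected, so the holder is home with both slides seated. The square slide's centre is at about (487, 301). Now to the magnifier.

```bash
python3 -m creep '[{"grip":60,"linear":[-10,2,-3],"rot":[0,0,0]},{"grip":60,"linear":[-23,6,-3],"rot":[0,0,0]},{"grip":60,"linear":[-23,6,-3],"rot":[0,0,0]},{"grip":60,"linear":[-23,6,-3],"rot":[0,0,0]},{"grip":60,"linear":[-23,6,-3],"rot":[0,0,0]},{"grip":60,"linear":[-23,6,-3],"rot":[0,0,0]},{"grip":60,"linear":[-23,6,-3],"rot":[0,0,0]},{"grip":60,"linear":[-23,6,0],"rot":[0,0,0]},{"grip":60,"linear":[-23,6,0],"rot":[0,0,0]},{"grip":60,"linear":[-23,6,0],"rot":[0,0,0]},{"grip":60,"linear":[-23,6,0],"rot":[0,0,0]},{"grip":60,"linear":[-23,6,0],"rot":[0,0,0]}]' 
python3 -m creep '[{"grip":60,"linear":[-23,6,0],"rot":[0,0,0]},{"grip":60,"linear":[-23,6,0],"rot":[0,0,0]},{"grip":60,"linear":[-23,6,0],"rot":[0,0,0]},{"grip":60,"linear":[-23,6,0],"rot":[0,0,0]},{"grip":60,"linear":[-23,6,0],"rot":[0,0,0]},{"grip":60,"linear":[-23,6,0],"rot":[0,0,0]},{"grip":60,"linear":[-23,6,0],"rot":[0,0,0]},{"grip":60,"linear":[-23,6,0],"rot":[0,0,0]},{"grip":60,"linear":[-23,5,0],"rot":[0,0,0]},{"grip":60,"linear":[-23,4,0],"rot":[0,0,0]},{"grip":60,"linear":[-23,4,0],"rot":[0,0,0]},{"grip":60,"linear":[-14,2,0],"rot":[0,0,0]}]'
python3 -m creep '[{"grip":60,"linear":[0,0,0],"rot":[0,0,0.12]},{"grip":60,"linear":[0,0,0],"rot":[0,0,0.12]},{"grip":60,"linear":[0,0,0],"rot":[0,0,0.12]},{"grip":60,"linear":[0,0,0],"rot":[0,0,0.12]},{"grip":60,"linear":[0,0,0],"rot":[0,0,0.12]},{"grip":60,"linear":[0,0,0],"rot":[0,0,0.12]},{"grip":60,"linear":[0,0,0],"rot":[0,0,0.12]},{"grip":60,"linear":[0,0,0],"rot":[0,0,0.12]},{"grip":60,"linear":[0,0,0],"rot":[0,0,0.12]},{"grip":60,"linear":[0,0,0],"rot":[0,0,0.12]},{"grip":60,"linear":[0,0,0],"rot":[0,0,0.12]},{"grip":60,"linear":[0,0,0],"rot":[0,0,0.12]}]'
python3 -m creep '[{"grip":60,"linear":[0,0,0],"rot":[0,0,0.12]},{"grip":60,"linear":[0,0,0],"rot":[0,0,0]},{"grip":60,"linear":[0,0,0],"rot":[0,0,0]}]'
python3 look.py w13
```

```text
time_s: 17.5
eef_pos: [481.0, -32.7, 233.7]
ee_rot: [-0.0, 0.781, 0.624, -0.0]
force: [0.8, -0.3, 0.0]
grip_width: 0.7
time_s: 18.5
eef_pos: [483.1, -307.6, 233.4]
ee_rot: [-0.001, 0.782, 0.624, -0.0]
force: [0.1, -0.3, 0.3]
grip_width: 0.701
time_s: 19.5
eef_pos: [483.8, -305.1, 233.8]
ee_rot: [-0.0, 0.999, -0.049, -0.0]
force: [1.2, 0.8, -0.2]
grip_width: 0.702
time_s: 19.75
eef_pos: [484.0, -305.1, 234.0]
ee_rot: [-0.0, 0.995, -0.104, -0.0]
force: [-0.2, 1.0, 0.8]
grip_width: 0.703
19.8 [ 484.1 -305.1  234.1] [-1.000e-04  9.946e-01 -1.036e-01 -2.000e-04] [-0.4  0.6 -0.5] 0.7026698050173757
```

View pics/w13.png

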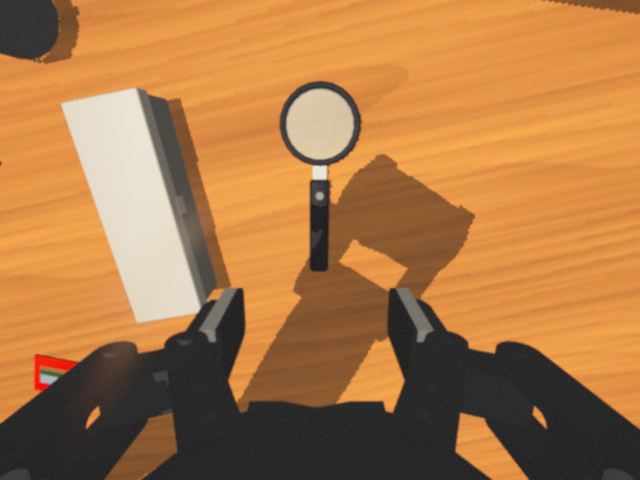

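```bash
cat > mag.py <<'E'
import sys
from h import *
c=dict(np.load(f"pics/{sys.argv[1]}.npz"));c["k1"]=float(c["k1"]);p=c["p"]
z=float(sys.argv[2]); V=p.max(2)
m=(V<75).astype(np.uint8); m[:, :250]=0; m[:,400:]=0; m[:60]=0; m[275:]=0
cs,_=cv2.findContours(m,cv2.RETR_EXTERNAL,cv2.CHAIN_APPROX_NONE)
cs=sorted(cs,key=cv2.contourArea)[-2:]
for k in cs:
    W=cast(c,k[:,0],z)[:,:2].astype(np.float32)
    r=cv2.minAreaRect(W);(x,y),R=cv2.minEnclosingCircle(W)
    e=cv2.fitEllipse(W); b=cv2.boxPoints(r)
    print("area",cv2.contourArea(k),"rect",np.round(b,1).tolist(),r[1],"circle",round(x,1),round(y,1),round(R,1),"ell",np.round(e[0],1),np.round(e[1],1))
E
python3 mag.py w13 18
```

```text
area 1470.0 rect [[418.5, -303.0], [510.3999938964844, -323.29998779296875], [514.2999877929688, -305.6000061035156], [422.3999938964844, -285.29998779296875]] (18.109607696533203, 94.12284851074219) circle 466.4 -304.5 47.6 ell [ 466.4 -304.4] [ 18.6 133.9]
area 4943.0 rect [[513.5999755859375, -314.3999938964844], [554.2000122070312, -376.79998779296875], [616.2000122070312, -336.5], [575.5999755859375, -274.1000061035156]] (73.93917083740234, 74.41773223876953) circle 564.9 -325.8 37.6 ell [ 564.9 -325.7] [73.7 74.1]
```

```bash
python3 -m creep '[{"grip":60,"linear":[11.4,2.8,0],"rot":[0,0,0.007]},{"grip":60,"linear":[0,0,20],"rot":[0,0,0]},{"grip":60,"linear":[0,0,25],"rot":[0,0,0]},{"grip":60,"linear":[0,0,25],"rot":[0,0,0]},{"grip":60,"linear":[0,0,25],"rot":[0,0,0]},{"grip":60,"linear":[0,0,25],"rot":[0,0,0]},{"grip":60,"linear":[0,0,25],"rot":[0,0,0]},{"grip":60,"linear":[0,0,25],"rot":[0,0,0]},{"grip":60,"linear":[0,0,20],"rot":[0,0,0]},{"grip":60,"linear":[0,0,10],"rot":[0,0,0]},{"grip":60,"linear":[0,0,0],"rot":[0,0,0]},{"grip":60,"linear":[0,0,0],"rot":[0,0,0]}]' 
python3 look.py w14
```

```text
time_s: 20.8
eef_pos: [495.2, -310.4, 34.8]
ee_rot: [0.0, 0.994, -0.108, 0.0]
force: [-0.7, -0.2, 0.5]
grip_width: 0.703
20.85 [ 495.5 -310.7   35.5] [ 5.000e-04  9.941e-01 -1.084e-01  7.000e-04] [0.1 0.  0. ] 0.6971881734662634
```

View pics/w14.png

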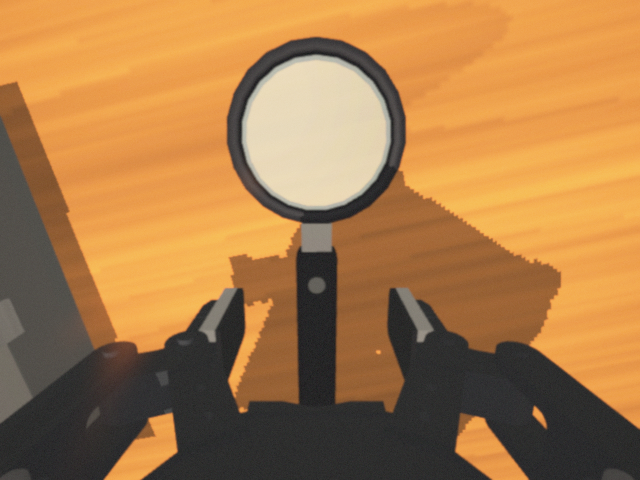

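The handle at (317,330) is centred between the pads. Next: lower and grip.

```bash
python3 -m creep '[{"grip":60,"linear":[0,0,12],"rot":[0,0,0]},{"grip":60,"linear":[0,0,12],"rot":[0,0,0]},{"grip":60,"linear":[0,0,8],"rot":[0,0,0]},{"grip":60,"linear":[0,0,0],"rot":[0,0,0]},{"grip":12,"linear":[0,0,0],"rot":[0,0,0]},{"grip":12,"linear":[0,0,0],"rot":[0,0,0]},{"grip":12,"linear":[0,0,0],"rot":[0,0,0]},{"grip":12,"linear":[0,0,0],"rot":[0,0,0]},{"grip":12,"linear":[0,0,0],"rot":[0,0,0]},{"grip":12,"linear":[0,0,0],"rot":[0,0,0]},{"grip":12,"linear":[0,0,0],"rot":[0,0,0]},{"grip":12,"linear":[0,0,0],"rot":[0,0,0]}]' 100
python3 -m creep '[{"grip":12,"linear":[0,0,-5],"rot":[0,0,0]},{"grip":12,"linear":[0,0,-10],"rot":[0,0,0]},{"grip":12,"linear":[0,0,-20],"rot":[0,0,0]},{"grip":12,"linear":[0,0,-25],"rot":[0,0,0]},{"grip":12,"linear":[0,0,-25],"rot":[0,0,0]},{"grip":12,"linear":[0,0,-25],"rot":[0,0,0]},{"grip":12,"linear":[0,0,-25],"rot":[0,0,0]},{"grip":12,"linear":[0,0,-20],"rot":[0,0,0]},{"grip":12,"linear":[0,0,-10],"rot":[0,0,0]},{"grip":12,"linear":[0,0,0],"rot":[0,0,0]},{"grip":12,"linear":[0,0,0],"rot":[0,0,0]}]' 
python3 look.py w15; python3 look.py s15 scene
```

```text
time_s: 21.85
eef_pos: [495.3, -310.5, 3.2]
ee_rot: [0.0, 0.994, -0.109, 0.0]
force: [-0.9, 0.3, 4.1]
grip_width: 0.206
time_s: 22.77
eef_pos: [494.9, -310.0, 166.9]
ee_rot: [-0.0, 0.994, -0.109, -0.0]
force: [-1.1, -0.4, -2.4]
grip_width: 0.205
22.8167 [ 494.6 -309.8  166. ] [-6.000e-04  9.940e-01 -1.089e-01 -8.000e-04] [-0.  -0.3 -2.5] 0.2042569148006328
22.8667 [ 494.6 -309.7  165.7] [-8.000e-04  9.941e-01 -1.089e-01 -1.100e-03] [ 0.1  0.2 -2.1] 0.2036977679168224
```

View pics/w15.png

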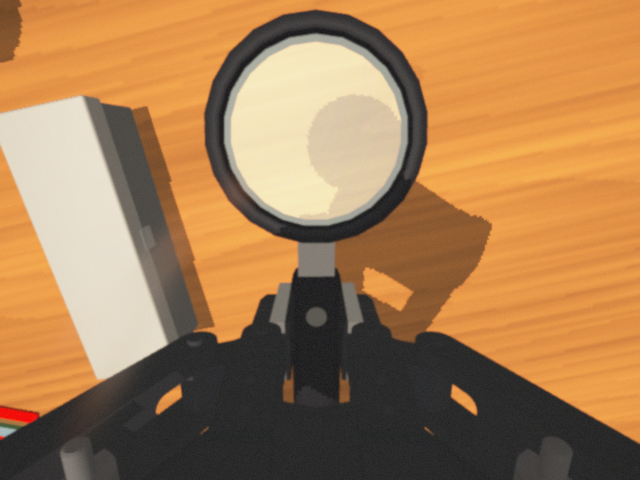

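View pics/s15.png

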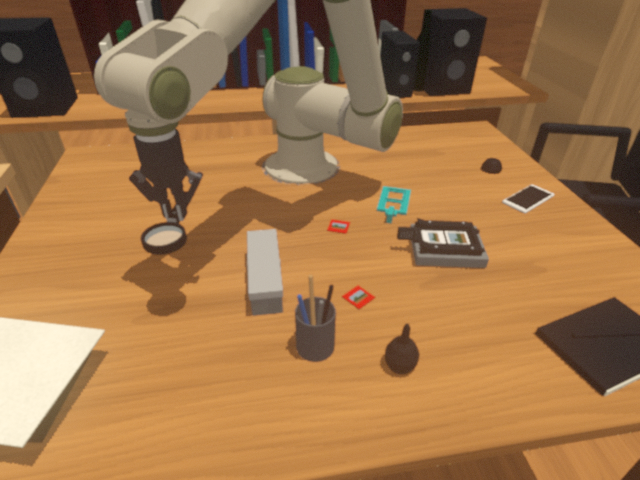

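```bash
cat > rim.py <<'E'
import sys
from h import *
n=sys.argv[1]; c=dict(np.load(f"pics/{n}.npz"));c["k1"]=float(c["k1"]);p=c["p"];d=c["d"]
s=sensors.sense();e=s["eef_pos"];Rt=Rn.from_quat(np.roll(s["ee_rot"],-1)).as_matrix()
V=p.max(2);m=(V<75).astype(np.uint8);m[246:]=0;m[:,:195]=0;m[:,440:]=0
cs,_=cv2.findContours(m,cv2.RETR_EXTERNAL,cv2.CHAIN_APPROX_NONE);k=max(cs,key=cv2.contourArea)[:,0]
k=k[k[:,1]<232]
P=depthpts(c,d)
mm=np.zeros_like(m);cv2.drawContours(mm,[k],-1,1,-1)
W=cast(c,k,e[2]+float(sys.argv[2]))[:,:2].astype(np.float32)
el=cv2.fitEllipse(W);(cx,cy)=el[0];print("rim ell",np.round(el[0],1),np.round(el[1],1))
print("tool frame lens",Rt.T@(np.array([cx,cy,e[2]])-e),"tcp",e.round(1),"yaw",np.degrees(np.arctan2(Rt[1,0],Rt[0,0])))
Q=P[(m>0)&(mm>0)&(abs(P[...,2]-e[2]-10)<25)]
if len(Q)>50:
    A=np.c_[Q[:,:2]-Q[:,:2].mean(0),np.ones(len(Q))]
    a=np.linalg.lstsq(A,Q[:,2],rcond=None)[0]
    print("npts",len(Q),"rim z mean",a[2],"std",(Q[:,2]-A@a).std(),"slope along tool x deg",np.degrees(a[:2]@Rt[:2,0]),"tool y",np.degrees(a[:2]@Rt[:2,1]))
E
python3 rim.py w15 15
```

```text
rim ell [ 565.  -324.9] [70.3 72.2]
tool frame lens [72.06171744 -0.47386376 -0.16740756] tcp [ 494.6 -309.7  165.7] yaw -12.502783447896098
npts 10372 rim z mean 181.98974043483082 std 1.264036246750599 slope along tool x deg 0.11664369814451925 tool y 0.021741489945513746
```

```bash
python3 -m creep '[{"grip":12,"linear":[-2,-6,0],"rot":[0,0,0]},{"grip":12,"linear":[-5,-13,0],"rot":[0,0,0]},{"grip":12,"linear":[-7,-20,0],"rot":[0,0,0]},{"grip":12,"linear":[-7,-20,0],"rot":[0,0,0]},{"grip":12,"linear":[-7,-20,0],"rot":[0,0,0]},{"grip":12,"linear":[-7,-20,0],"rot":[0,0,0]},{"grip":12,"linear":[-7,-20,0],"rot":[0,0,0]},{"grip":12,"linear":[-7,-20,0],"rot":[0,0,0]},{"grip":12,"linear":[-7,-20,0],"rot":[0,0,0]},{"grip":12,"linear":[-7,-20,0],"rot":[0,0,0]},{"grip":12,"linear":[-7,-20,0],"rot":[0,0,0]},{"grip":12,"linear":[-7,-20,0],"rot":[0,0,0]}]' 
python3 -m creep '[{"grip":12,"linear":[-7,-20,0],"rot":[0,0,0]},{"grip":12,"linear":[-7,-20,0],"rot":[0,0,0]},{"grip":12,"linear":[-7,-20,0],"rot":[0,0,0]},{"grip":12,"linear":[-7,-20,0],"rot":[0,0,0]},{"grip":12,"linear":[-7,-20,0],"rot":[0,0,0]},{"grip":12,"linear":[-7,-20,0],"rot":[0,0,0]},{"grip":12,"linear":[-7,-20,0],"rot":[0,0,0]},{"grip":12,"linear":[-7,-20,0],"rot":[0,0,0]},{"grip":12,"linear":[-7,-20,0],"rot":[0,0,0]},{"grip":12,"linear":[-7,-20,0],"rot":[0,0,0]},{"grip":12,"linear":[-7,-20,0],"rot":[0,0,0]},{"grip":12,"linear":[-7,-20,0],"rot":[0,0,0]}]' 
python3 -m creep '[{"grip":12,"linear":[-7,-20,0],"rot":[0,0,0]},{"grip":12,"linear":[-7,-20,0],"rot":[0,0,0]},{"grip":12,"linear":[-7,-20,0],"rot":[0,0,0]},{"grip":12,"linear":[-7,-20,0],"rot":[0,0,0]},{"grip":12,"linear":[-5,-12,0],"rot":[0,0,0]},{"grip":12,"linear":[-2,-5,0],"rot":[0,0,0]},{"grip":12,"linear":[0,0,0],"rot":[0,0,-0.03]},{"grip":12,"linear":[0,0,0],"rot":[0,0,-0.07]},{"grip":12,"linear":[0,0,0],"rot":[0,0,-0.09]},{"grip":12,"linear":[0,0,0],"rot":[0,0,-0.09]},{"grip":12,"linear":[0,0,0],"rot":[0,0,-0.09]},{"grip":12,"linear":[0,0,0],"rot":[0,0,-0.09]}]' 
python3 -m creep '[{"grip":12,"linear":[0,0,0],"rot":[0,0,-0.07]},{"grip":12,"linear":[0,0,0],"rot":[0,0,-0.04]},{"grip":12,"linear":[0,0,0],"rot":[0,0,0]},{"grip":12,"linear":[0,0,0],"rot":[0,0,0]},{"grip":12,"linear":[0,0,0],"rot":[0,0,0]}]' 
python3 look.py w16; python3 rim.py w16 15
```

```text
time_s: 23.87
eef_pos: [466.5, -78.2, 166.5]
ee_rot: [-0.0, 0.994, -0.109, -0.001]
force: [0.8, 0.8, -2.5]
grip_width: 0.207
time_s: 24.87
eef_pos: [436.3, 174.0, 166.6]
ee_rot: [0.0, 0.994, -0.109, -0.001]
force: [0.7, -0.6, -0.8]
grip_width: 0.202
time_s: 25.87
eef_pos: [423.7, 274.5, 166.7]
ee_rot: [0.0, 0.992, 0.123, -0.001]
force: [-0.0, -0.3, -1.5]
grip_width: 0.207
time_s: 26.28
eef_pos: [424.0, 274.8, 167.1]
ee_rot: [0.0, 0.985, 0.174, -0.0]
force: [0.2, 0.1, -1.0]
grip_width: 0.203
26.3333 [424.  274.9 167.1] [ 0.000e+00  9.847e-01  1.744e-01 -2.000e-04] [-0.1 -0.3 -1.4] 0.2019293041591673
rim ell [490.7 297.2] [68.1 77.8]
tool frame lens [ 7.03175724e+01  1.99641156e+00 -2.70993496e-02] tcp [424.  274.9 167.1] yaw 20.087750594753167
npts 8536 rim z mean 182.13968975600588 std 1.2661568911545167 slope along tool x deg 0.30425906999718016 tool y 0.08991860700590332
```

View pics/w16.png

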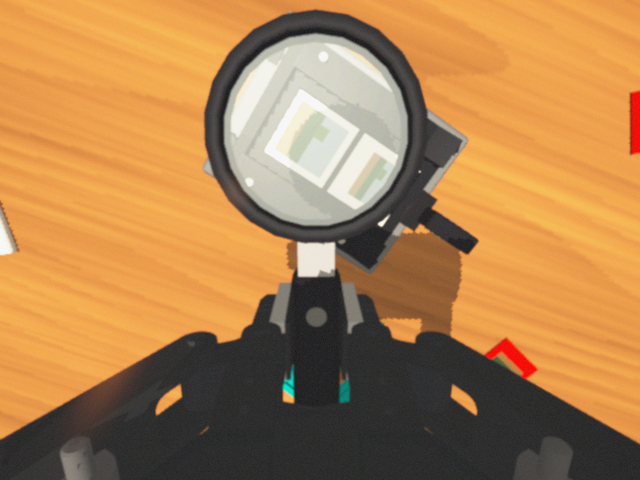

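```bash
python3 - <<'E'
from h import *
c=dict(np.load("pics/w16.npz"));c["k1"]=float(c["k1"])
p=(255*(c["p"][20:240,200:430,::-1]/255.)**1.3).astype(np.uint8)
cv2.imwrite("pics/w16c.png",cv2.resize(p,None,fx=2.6,fy=2.6,interpolation=cv2.INTER_CUBIC))
print(proj(c,[[487,301.3,39],[488,301,39]]))
E
```

```text
[[310.64114537 141.09453693]
 [311.49661268 139.90704684]]
```

View pics/w16c.png

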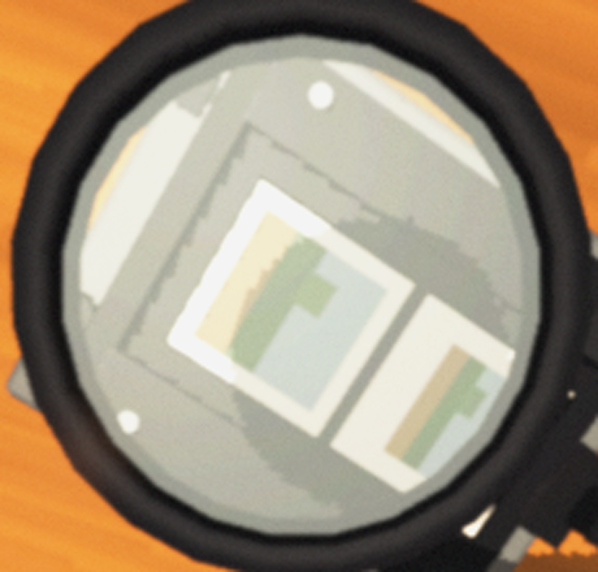

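```bash
python3 -m creep '[{"grip":12,"linear":[-3.4,-3.3,5],"rot":[0,0,0]},{"grip":12,"linear":[0,0,10],"rot":[0,0,0]},{"grip":12,"linear":[0,0,12],"rot":[0,0,0]},{"grip":12,"linear":[0,0,12],"rot":[0,0,0]},{"grip":12,"linear":[0,0,12],"rot":[0,0,0]},{"grip":12,"linear":[0,0,12],"rot":[0,0,0]},{"grip":12,"linear":[0,0,12],"rot":[0,0,0]},{"grip":12,"linear":[0,0,10],"rot":[0,0,0]},{"grip":12,"linear":[0,0,7],"rot":[0,0,0]},{"grip":12,"linear":[0,0,3],"rot":[0,0,0]},{"grip":12,"linear":[0,0,0],"rot":[0,0,0]},{"grip":12,"linear":[0,0,0],"rot":[0,0,0]}]' 
python3 look.py w17; python3 rim.py w17 15;python3 look.py s17 scene;  python3 look.py t17 top;python3 - <<'E'
from h import *
c=dict(np.load("pics/w17.npz"));c["k1"]=float(c["k1"])
print("slide proj",proj(c,[[487.3,301.5,39]]))
p=(255*(c["p"][0:240,190:440,::-1]/255.)**1.3).astype(np.uint8)
cv2.imwrite("pics/w17c.png",cv2.resize(p,None,fx=2.5,fy=2.5,interpolation=cv2.INTER_CUBIC))
a=cv2.imread("pics/s17.png")[130:310,290:530];cv2.imwrite("pics/s17c.png",cv2.resize(a,None,fx=3.3,fy=3.3,interpolation=cv2.INTER_CUBIC))
P=depthpts(c,c["d"]); print("deck/slide z thru lens",P[135:145,305:320,2].mean())
E
```

```text
time_s: 27.33
eef_pos: [419.9, 277.1, 72.5]
ee_rot: [-0.0, 0.985, 0.175, 0.0]
force: [0.0, 0.4, -1.4]
grip_width: 0.202
27.3833 [420.  277.1  72.8] [-1.000e-04  9.846e-01  1.750e-01  5.000e-04] [ 0.7  0.7 -2. ] 0.2027216352906163
rim ell [487.1 301.6] [67.5 67.7]
tool frame lens [7.13844841e+01 8.18595037e-02 6.90864531e-02] tcp [420.  277.1  72.8] yaw 20.153721287394276
npts 3941 rim z mean 86.97867249956117 std 1.3490517478450161 slope along tool x deg 0.5530897497263193 tool y -0.18873136657559664
27.4333 [420.  277.1  72.8] [-1.000e-04  9.846e-01  1.750e-01  5.000e-04] [-0.2  0.8 -1.8] 0.2045734464407294
27.4833 [420.1 277.1  72.8] [-1.000e-04  9.846e-01  1.750e-01  6.000e-04] [ 0.2  0.  -1.7] 0.2036541504418368
slide proj [[315.4899641  135.15388965]]
deck/slide z thru lens 82.42125647710488
```

View pics/w17c.png

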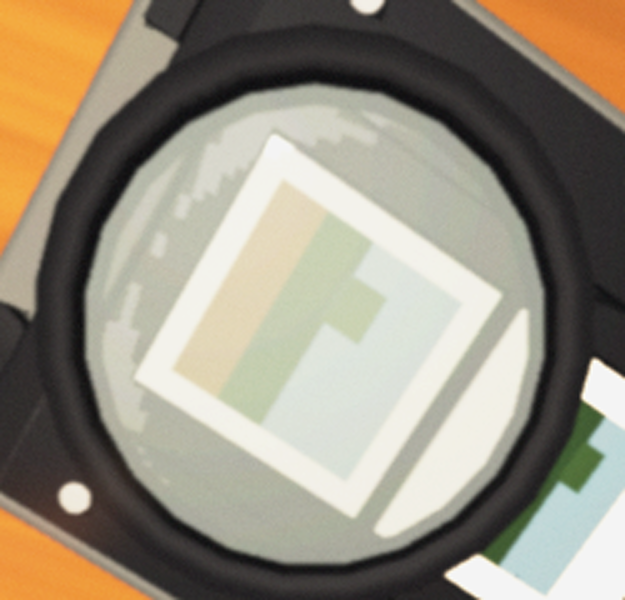

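View pics/s17c.png

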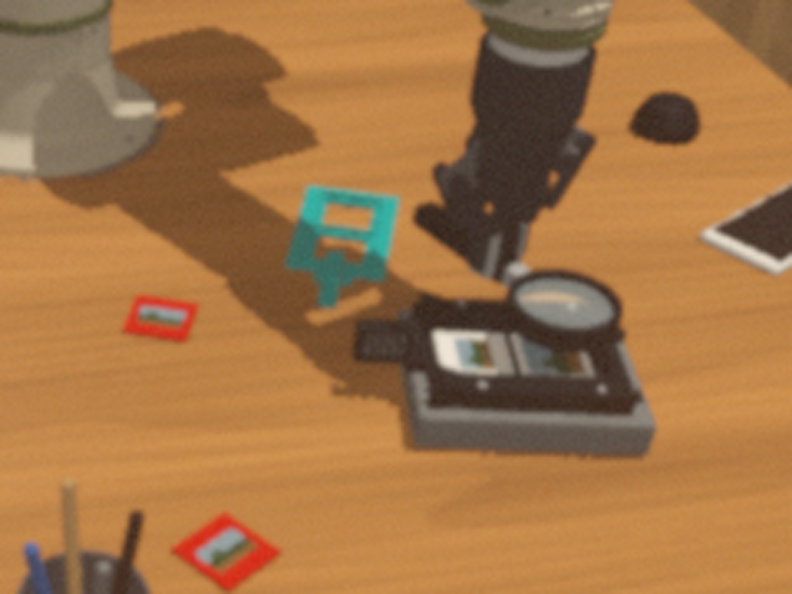

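View pics/t17.png

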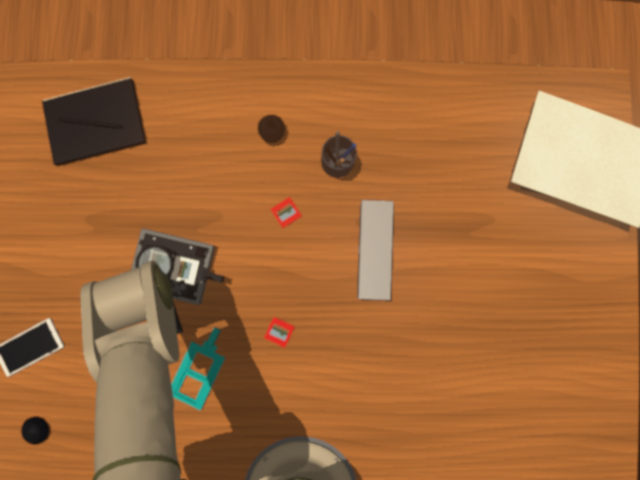

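```bash
python3 -m creep '[{"grip":12,"linear":[0,0,0.7],"rot":[0,0,0]},{"grip":12,"linear":[0,0,0],"rot":[0,0,0]},{"grip":12,"linear":[0,0,0],"rot":[0,0,0]},{"grip":12,"linear":[0,0,0],"rot":[0,0,0]},{"grip":12,"linear":[0,0,0],"rot":[0,0,0]},{"grip":12,"linear":[0,0,0],"rot":[0,0,0]},{"grip":12,"linear":[0,0,0],"rot":[0,0,0]},{"grip":12,"linear":[0,0,0],"rot":[0,0,0]}]'; python3 - <<'E'
from rig import sensors,ctrl
s=sensors.sense();print(s["dq"].round(3),s["eef_pos"],s["force"])
print(ctrl.finish_job())
E
```

```text
time_s: 28.15
eef_pos: [419.7, 277.0, 71.6]
ee_rot: [-0.0, 0.985, 0.175, 0.0]
force: [-0.2, -0.1, -2.1]
grip_width: 0.206
[-0.     0.001 -0.001 -0.    -0.    -0.   ] [419.74146221 276.9906279   71.60950495] [-0.16285863 -0.13070132 -2.14075461]
the job is handed in; nothing more can be done
None
```

I slid the holder into the guide, released it, and handed the job in at about 28 s with the magnifier held over the square slide.

**Holder:** it went in until it met the end stop at about 17 N, and I let go there. Afterwards the wrist camera showed both slides still in their pockets. The front slide's edge was 9–9.5 mm from the stop face, against 10 mm expected, which is within measuring error.

**Magnifier:** carried at about 165 mm, above the slide box. These are the last checks:

| Check | Result |
|---|---|
| Lens centre | (487.1, 301.6) |
| Square slide centre | (487.3, 301.5) |
| Tilt | about 0.5° |
| Underside above slide | about 30 mm |
| Arm | still |
| Wrist force | 2.1 N, roughly the magnifier's own weight |

The first three were taken just before a last 0.7 mm lowering. The height is worked out from the arm's position; the depth camera put the underside about 1 mm lower.

**Surroundings:** the slide box, pen pot, blower and the look-alikes were where they started in the last top view.

**Disagreements:**
- The wrist and top cameras differed by 1–2 mm throughout.
- The first top-view fix on the magnifier's lens was about 9 mm off, because its shadow was included. I used the wrist camera for that instead.
- Partway into the guide, the holder measured about 1.9 mm off-centre. I corrected that before pushing home.

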